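# Put the stone left on the clipboard back in its own drawer

## Task

One of the three sharpening stones has been left lying on the clipboard. Pull the drawer of that stone's colour all the way out to its stop, lay the stone flat on its wooden base inside, set down and not dropped, and then push the drawer fully shut; never slam a drawer. Leave the two stones on the cork mat, the other drawers and everything else on the bench as they are.

Things in the scene. Friction and masses are not known exactly. Their poses are not given: they have to be found in the camera images.
- stone_blue_mid (a point): centre of the blue sharpening stone, a blue block glued on a brown wooden base: 84 long (its x axis) x 34 wide (y) x 30 high overall (base 84 x 34 x 12; stone 78 x 30 x 18), about 0.2 kg, loose; this point is half-way up, 15 mm above its underside. One stone lies on the clipboard, two on the cork mat
- drawer_blue (a joint): how far the drawer with the blue front is pulled out, m: 0 = shut, grows as it comes out. It runs level with a light drag of 1 to 3 N and stays where it is left. Its rigid stop differs from drawer to drawer, somewhere between 125 and 160 mm, and can only be felt. It may start up to 12 mm ajar
- pull_blue (a point): centre of the pale wooden pull of the blue drawer: a block 20 wide (y) x 16 deep (x) x 26 high, 54 mm above the table. x points into the drawer (pull along -x), y along the front, z up. The blue front, 104 wide, lies 18 mm behind this point, is 10 thick and reaches 18 mm above it. The box's top, 79 mm above the table, has the same colour
- floor_blue (a point): middle of the inner floor (upper side) of the blue drawer, axes as the pull's: 111 mm behind the pull, 32 mm below it, 22 mm above the table. The hollow is 168 long (x) x 86 wide (y), side walls 4 thick, 40 high. Its front wall is the drawer front; the part still inside the box is under the box's top, 52 mm above this floor
- stone_green_mid (a point): centre of the green sharpening stone, a green block glued on a brown wooden base: 84 long (its x axis) x 34 wide (y) x 30 high overall (base 84 x 34 x 12; stone 78 x 30 x 18), about 0.2 kg, loose; this point is half-way up, 15 mm above its underside. One stone lies on the clipboard, two on the cork mat
- drawer_green (a joint): how far the drawer with the green front is pulled out, m: 0 = shut, grows as it comes out. It runs level with a light drag of 1 to 3 N and stays where it is left. Its rigid stop differs from drawer to drawer, somewhere between 125 and 160 mm, and can only be felt. It may start up to 12 mm ajar
- pull_green (a point): centre of the pale wooden pull of the green drawer: a block 20 wide (y) x 16 deep (x) x 26 high, 54 mm above the table. x points into the drawer (pull along -x), y along the front, z up. The green front, 104 wide, lies 18 mm behind this point, is 10 thick and reaches 18 mm above it. The box's top, 79 mm above the table, has the same colour
- floor_green (a point): middle of the inner floor (upper side) of the green drawer, axes as the pull's: 111 mm behind the pull, 32 mm below it, 22 mm above the table. The hollow is 168 long (x) x 86 wide (y), side walls 4 thick, 40 high. Its front wall is the drawer front; the part still inside the box is under the box's top, 52 mm above this floor
- stone_red_mid (a point): centre of the red sharpening stone, a red block glued on a brown wooden base: 84 long (its x axis) x 34 wide (y) x 30 high overall (base 84 x 34 x 12; stone 78 x 30 x 18), about 0.2 kg, loose; this point is half-way up, 15 mm above its underside. One stone lies on the clipboard, two on the cork mat
- drawer_red (a joint): how far the drawer with the red front is pulled out, m: 0 = shut, grows as it comes out. It runs level with a light drag of 1 to 3 N and stays where it is left. Its rigid stop differs from drawer to drawer, somewhere between 125 and 160 mm, and can only be felt. It may start up to 12 mm ajar
- pull_red (a point): centre of the pale wooden pull of the red drawer: a block 20 wide (y) x 16 deep (x) x 26 high, 54 mm above the table. x points into the drawer (pull along -x), y along the front, z up. The red front, 104 wide, lies 18 mm behind this point, is 10 thick and reaches 18 mm above it. The box's top, 79 mm above the table, has the same colour
- floor_red (a point): middle of the inner floor (upper side) of the red drawer, axes as the pull's: 111 mm behind the pull, 32 mm below it, 22 mm above the table. The hollow is 168 long (x) x 86 wide (y), side walls 4 thick, 40 high. Its front wall is the drawer front; the part still inside the box is under the box's top, 52 mm above this floor
- rack: fixed wooden rack with the three drawer boxes side by side, 110 mm apart, on the left half of the bench; the drawers come out sideways, about towards the right (-y of the bench); stands differently each time. Origin on the table, at the middle of the row, at the plane of the box mouths (28 mm behind the shut pulls); its x points into the boxes, z up
- light_bar (a point): centre of the fixed aluminium light bar on the rack: 36 deep (x), 24 high, 378 long (y), underside 124 mm above the table, axes as the rack's. It reaches 26 mm in front of the box mouths, over the necks of the shut pulls, which stick out 20 mm in front of its middle, so they are reached with the tool leaning back the way the drawers come out; posts 30 x 14 mm stand under its ends
- clipboard: black clipboard with white paper, 200 (x) x 150 (y) x 4 mm, fixed flat on the right half of the table; origin under its centre
- mat: cork mat, 220 (x) x 150 (y) x 4 mm, fixed flat beside it (the two can swap places); origin under its centre; the two stones still in use lie on it
- tape_mid (a point): centre of a black and yellow tape measure, 70 x 35 x 55 mm, loose bystander
- hammer: hammer lying on the table, about 0.3 m long, loose bystander; origin under its middle
- square: try square, steel blade 120 x 30 and pale wooden stock 100 x 24 x 24 mm, loose bystander; origin on the table near its corner
- offcut0: brown wooden offcut 45 x 30 x 25 mm, loose bystander; origin under it
- offcut1: pale wooden offcut 40 x 35 x 25 mm, loose bystander; origin under it
There are look-alikes about, which are no part of the job. There is more than one size of the part that bears stone_red_mid; the job needs the smallest.

How it is judged (in metres and radians):
On the way, in this order (a step that is already met when the one before it is completed fails the run):
1. the drawer of the colour of the clipboard's stone is pulled out to its stop (within 5 mm) (((horizontal distance between stone_blue_mid and mat above 0.13 m and horizontal distance between each of stone_green_mid, stone_red_mid and clipboard above 0.13 m and value of joint drawer_blue above 0.125 m) or (horizontal distance between stone_green_mid and mat above 0.13 m and horizontal distance between each of stone_blue_mid, stone_red_mid and clipboard above 0.13 m and value of joint drawer_green above 0.137 m) or (horizontal distance between stone_red_mid and mat above 0.13 m and horizontal distance between each of stone_blue_mid, stone_green_mid and clipboard above 0.13 m and value of joint drawer_red above 0.149 m))), for 0.1 s.
2. that stone lies flat in its drawer, let go, with the drawer still out at least 90 mm (((horizontal distance between stone_blue_mid and mat above 0.13 m and horizontal distance between each of stone_green_mid, stone_red_mid and clipboard above 0.13 m and x of stone_blue_mid in the frame of floor_blue between -0.045 and 0.045 m and y of stone_blue_mid in the frame of floor_blue between -0.035 and 0.035 m and z of stone_blue_mid in the frame of floor_blue between 0.009 and 0.02 m and angle between stone_blue_mid's own z axis and vertical below 0.12 rad and contact force between the fingers and stone_blue below 0.05 N and value of joint drawer_blue above 0.09 m) or (horizontal distance between stone_green_mid and mat above 0.13 m and horizontal distance between each of stone_blue_mid, stone_red_mid and clipboard above 0.13 m and x of stone_green_mid in the frame of floor_green between -0.045 and 0.045 m and y of stone_green_mid in the frame of floor_green between -0.035 and 0.035 m and z of stone_green_mid in the frame of floor_green between 0.009 and 0.02 m and angle between stone_green_mid's own z axis and vertical below 0.12 rad and contact force between the fingers and stone_green below 0.05 N and value of joint drawer_green above 0.09 m) or (horizontal distance between stone_red_mid and mat above 0.13 m and horizontal distance between each of stone_blue_mid, stone_green_mid and clipboard above 0.13 m and x of stone_red_mid in the frame of floor_red between -0.045 and 0.045 m and y of stone_red_mid in the frame of floor_red between -0.035 and 0.035 m and z of stone_red_mid in the frame of floor_red between 0.009 and 0.02 m and angle between stone_red_mid's own z axis and vertical below 0.12 rad and contact force between the fingers and stone_red below 0.05 N and value of joint drawer_red above 0.09 m))), for 0.2 s.
At the end, for the whole second after the job is handed in: The stone that lay on the clipboard rests, released, flat on its base (within 7 degrees) on the floor of the drawer of its own colour; that drawer is shut to within 3 mm; the other two stones are within 15 mm of where they were and the other two drawers within 10 mm (((horizontal distance between stone_blue_mid and mat above 0.13 m and horizontal distance between each of stone_green_mid, stone_red_mid and clipboard above 0.13 m and x of stone_blue_mid in the frame of floor_blue between -0.045 and 0.045 m and y of stone_blue_mid in the frame of floor_blue between -0.035 and 0.035 m and z of stone_blue_mid in the frame of floor_blue between 0.009 and 0.02 m and angle between stone_blue_mid's own z axis and vertical below 0.12 rad and contact force between the fingers and stone_blue below 0.05 N and value of joint drawer_blue below 0.003 m and linear speed of stone_blue below 0.02 m/s and distance of each of stone_green_mid, stone_red_mid from where it was at the start of the episode below 0.015 m and distance of each of pull_green, pull_red from where it was at the start of the episode below 0.01 m) or (horizontal distance between stone_green_mid and mat above 0.13 m and horizontal distance between each of stone_blue_mid, stone_red_mid and clipboard above 0.13 m and x of stone_green_mid in the frame of floor_green between -0.045 and 0.045 m and y of stone_green_mid in the frame of floor_green between -0.035 and 0.035 m and z of stone_green_mid in the frame of floor_green between 0.009 and 0.02 m and angle between stone_green_mid's own z axis and vertical below 0.12 rad and contact force between the fingers and stone_green below 0.05 N and value of joint drawer_green below 0.003 m and linear speed of stone_green below 0.02 m/s and distance of each of stone_blue_mid, stone_red_mid from where it was at the start of the episode below 0.015 m and distance of each of pull_blue, pull_red from where it was at the start of the episode below 0.01 m) or (horizontal distance between stone_red_mid and mat above 0.13 m and horizontal distance between each of stone_blue_mid, stone_green_mid and clipboard above 0.13 m and x of stone_red_mid in the frame of floor_red between -0.045 and 0.045 m and y of stone_red_mid in the frame of floor_red between -0.035 and 0.035 m and z of stone_red_mid in the frame of floor_red between 0.009 and 0.02 m and angle between stone_red_mid's own z axis and vertical below 0.12 rad and contact force between the fingers and stone_red below 0.05 N and value of joint drawer_red below 0.003 m and linear speed of stone_red below 0.02 m/s and distance of each of stone_blue_mid, stone_green_mid from where it was at the start of the episode below 0.015 m and distance of each of pull_blue, pull_green from where it was at the start of the episode below 0.01 m))); the robot touches nothing.
It fails at once if one of the two stones on the cork mat is moved more than 15 mm ((horizontal distance between stone_blue_mid and mat above 0.13 m and horizontal distance between each of stone_green_mid, stone_red_mid and clipboard above 0.13 m and distance of any of stone_green_mid, stone_red_mid from where it was at the start of the episode above 0.015 m) or (horizontal distance between stone_green_mid and mat above 0.13 m and horizontal distance between each of stone_blue_mid, stone_red_mid and clipboard above 0.13 m and distance of any of stone_blue_mid, stone_red_mid from where it was at the start of the episode above 0.015 m) or (horizontal distance between stone_red_mid and mat above 0.13 m and horizontal distance between each of stone_blue_mid, stone_green_mid and clipboard above 0.13 m and distance of any of stone_blue_mid, stone_green_mid from where it was at the start of the episode above 0.015 m)).
It fails at once if a drawer of another colour is moved more than 10 mm ((horizontal distance between stone_blue_mid and mat above 0.13 m and horizontal distance between each of stone_green_mid, stone_red_mid and clipboard above 0.13 m and distance of any of pull_green, pull_red from where it was at the start of the episode above 0.01 m) or (horizontal distance between stone_green_mid and mat above 0.13 m and horizontal distance between each of stone_blue_mid, stone_red_mid and clipboard above 0.13 m and distance of any of pull_blue, pull_red from where it was at the start of the episode above 0.01 m) or (horizontal distance between stone_red_mid and mat above 0.13 m and horizontal distance between each of stone_blue_mid, stone_green_mid and clipboard above 0.13 m and distance of any of pull_blue, pull_green from where it was at the start of the episode above 0.01 m)).
It fails at once if the stone is let go more than 20 mm above the drawer's floor ((horizontal distance between stone_blue_mid and floor_blue below 0.1 m and z of stone_blue_mid in the frame of floor_blue above 0.035 m and contact force between each of the fingers, anything else and stone_blue below 0.05 N) or (horizontal distance between stone_green_mid and floor_green below 0.1 m and z of stone_green_mid in the frame of floor_green above 0.035 m and contact force between each of the fingers, anything else and stone_green below 0.05 N) or (horizontal distance between stone_red_mid and floor_red below 0.1 m and z of stone_red_mid in the frame of floor_red above 0.035 m and contact force between each of the fingers, anything else and stone_red below 0.05 N)).
It fails at once if a drawer is slammed: it moves faster than 0.4 m/s (velocity of joint any of drawer_blue, drawer_green, drawer_red above 0.4 m/s or velocity of joint any of drawer_blue, drawer_green, drawer_red below -0.4 m/s).
It fails at once if the tape measure, hammer, square or an offcut is moved more than 30 mm (distance of any of tape_mid, hammer, square, offcut0, offcut1 from where it was at the start of the episode above 0.03 m).
It also fails if it takes over 67 s, if anything falls off the work surface, if the arm or the gripper's body presses on something with over 40 N, if the wrist force passes 120 N, or if a joint passes its speed limit or range.

## Robot

A 6-joint arm with a two-finger parallel gripper is mounted at the origin on the work surface. World frame = base frame: x ahead of the robot, y to its left, z up, the work surface at z = 0. Lengths are in m, angles in degrees, forces in N, time in s.
With the tool pointing down it reaches from about 0.25 to 0.725 m from the base axis. Payload 9.7 kg.
Tool frame: the origin (TCP) lies on the centre line of the jaws, within the pads' length; the fingertips stand 19 mm ahead of it and the grasp point (between the pads) is the TCP; z points along the fingers, y is the direction in which the jaws open and shut (so a half turn about z gives the same grasp; the last joint's range is limited). The gripper opens to 85 mm and grips with 20 to 120 N. Pads are 22 mm wide; open, the fingers measure 114 mm over their backs; the gripper's body (76 mm by 85 mm) begins 54 mm behind the grasp point. The pads swing forward as they close: fully open they stand 13 mm farther back than shut.
Start: joints at [-63.999, 4.979, 10.078, 95.1, 0, 90], TCP at [0.241, -0.494, 0.218] pointing down, gripper open.
Joint ranges: [-179.16, 179.16], [-48.56, 103.87], [-65.8, 70.77], [-126.05, 130.52], [-82.76, 87.17], [-180, 180]. Speed limits (degrees/s): [127.2, 127.2, 147.25, 180, 180, 180].

## Interface

Orientations are given as [roll, pitch, yaw] about the fixed x, y, z axes, in that order (R = Rz(yaw) Ry(pitch) Rx(roll)).
In Python, from workcell import bot gives the robot as it stands.
- The arm moves only by the tool servo_tool, never from a script. Its argument "motion" is a list that holds one entry, the list of rows, each a list of 6 numbers: the shift along the tool's x, y, z in mm, then the turn, a rotation vector about the tool's x, y, z in rad. A call has 1 to 5 rows; each row shifts and turns the commanded pose from where the row before left it, along the tool's axes as they then stand; what a row does not reach is not made up. A row lasts 1/10 s, in which the tool goes at most 50 mm and 8.59 degrees, less where a joint would pass 70% of its speed; a pose out of reach is approached as far as the arm can. A call is refused whole if a number of a shift passes 50 or a number of a turn 0.15, either way. A call with a gripper value outside its range is refused whole. "gripper" is the finger opening in mm, from 0 to 85.4, set as the call begins (left out, the last holds). The fingers move at their own pace and stop on an object; "newtons" is the grip in N (left out, the last holds). Time passes only in rows, so rows that do not move let the fingers close. It gives the time, the measured TCP pose, the force and the opening at its end, in the units of the state.
- bot.get_obs(): the state, without advancing time (a new reading comes with each control period).
- bot.camera(name): name is "side" or "top"; returns a dict with "color" (480x640x3 uint8, red, green, blue), "fx", "fy", "cx", "cy" (pixels), "R" (3x3) and "t" (3): a world point X has camera coordinates R X + t. Camera axes: x right, y down, z forward; pixel columns grow to the right and rows downward; lengths in m; the calibration is good to about 2 mm. A picture is of the moment at which its call begins. There is no depth.
- bot.job_done(): hands the job in, once; it reports no verdict.
Trained networks look in a picture, given as the dict that the camera call returned (one of the last four; its "shot" number tells which), for a name from the list of things; names that differ only in an ending like _2 or _b are one class to them, and where a whole thing is asked for, a point or a joint stands for the part that bears it (a point fixed in the world has none). Each returns a list of dicts, best first, with "confidence" (0 to 1); they miss things now and then, are a little off and sometimes report something else, mostly with a low value. They report only what shows in the picture. A call takes as long as a camera call. They do not tell look-alikes from the thing itself.
- bot.look_for(picture, label): "rect" ([left, top, width, height] in pixels, round what is visible of it).
The state is a dict: "time": time; "q": joint angles; "qd": joint speeds; "joint_efforts": joint torques, N m; "ee_pos": TCP position; "tcp_rot": TCP orientation; "wrist_force": force on the tool from outside, world axes, zero at the start; "torque": the same for the moment, N m; "opening": finger opening in m.
Only numpy, scipy, OpenCV 4.12 (cv2) and the standard library are available. Lean on these libraries where they do the work, as an engineer would, in place of code of your own. Each camera call takes 0.05 s, during which the arm holds its last target.

## Working session

There is one attempt and no reset: what is moved stays moved. The work goes in short steps, Python scripts to look and compute and a tool call to move; the robot and the scene stay as the last step left them, time stands still between calls to the robot, and variables do not carry over. Pictures are saved under pics/ and viewed, and the job is handed in when it is done.

Besides the shell and the picture viewer there is one more tool, called after "Request:" in YAML: its name, and indented under it one key for each argument. servo_tool: Moves the arm, as the interface text tells. Its arguments: {"type":"object","properties":{"motion":{"type":"array","items":{"type":"array","items":{"type":"array","items":{"type":"number"}}}},"gripper":{"type":"number"},"newtons":{"type":"number"}},"required":["motion"]}

```bash
mkdir -p pics
python3 - <<'E'
from workcell import bot
import cv2,pickle
for n in("top","side"):
    p=bot.camera(n); pickle.dump(p,open(n+".pkl","wb")); cv2.imwrite(f"pics/{n}0.png",p["color"][:,:,::-1])
    print(n,p["fx"],p["cx"],p["R"],p["t"])
    for l in["stone_blue_mid","stone_green_mid","stone_red_mid","pull_blue","pull_green","pull_red","clipboard","mat"]:
        print(l,[(d["rect"],round(d["confidence"],2)) for d in bot.look_for(p,l)])
print(bot.get_obs())
E
```

```text
top 468.50424275349934 313.1884642615413 [[-0.01277531 -0.99987136 -0.00969776]
 [-0.98993343  0.01401433 -0.14083822]
 [ 0.14095601  0.00780089 -0.98998513]] [-0.00955401  0.53949077  1.10864437]
stone_blue_mid [([425.9, 291.8, 37.8, 19.0], 0.64), ([427.4, 246.7, 35.0, 10.7], 0.55)]
stone_green_mid [([355.0, 194.4, 39.1, 14.5], 0.63)]
stone_red_mid [([492.9, 249.9, 54.9, 48.1], 0.86), ([429.3, 247.2, 33.0, 14.0], 0.74), ([341.1, 285.6, 45.9, 59.5], 0.34)]
pull_blue [([248.0, 163.8, 10.7, 41.0], 0.77)]
pull_green [([243.5, 251.7, 12.5, 40.7], 0.65), ([248.4, 166.6, 13.2, 36.9], 0.18)]
pull_red []
clipboard [([344.1, 172.4, 60.8, 77.7], 0.64)]
mat [([423.4, 291.4, 38.3, 21.1], 0.39)]
side 533.3655724285954 319.4176205153167 [[ 0.76542806 -0.64348817 -0.00654736]
 [-0.34767501 -0.40495444 -0.84565595]
 [ 0.54151821  0.64956515 -0.53368824]] [-0.38624522  0.27881732  1.18930801]
stone_blue_mid [([363.3, 343.4, 32.9, 34.1], 0.76), ([350.7, 279.6, 93.4, 22.9], 0.65)]
stone_green_mid []
stone_red_mid [([454.3, 367.4, 34.3, 58.5], 0.85), ([404.3, 337.0, 26.7, 18.6], 0.62), ([303.9, 374.0, 6
[... 341 characters left out ...]
4, 73.3], 0.82), ([259.5, 233.4, 36.3, 24.5], 0.46)]
{'time': 0.9, 'q': array([-6.39978179e+01,  4.97892046e+00,  1.00804801e+01,  9.51007489e+01,
       -3.19769090e-04,  9.00005110e+01]), 'qd': array([ 0.03135186, -0.0211114 ,  0.05768701,  0.12697181,  0.10372869,
       -0.01544763]), 'joint_efforts': array([-1.09207706e-04, -5.20091200e+01,  4.64861405e+01,  1.22097787e-03,
        1.36789727e-04, -3.97704056e-06]), 'ee_pos': array([ 0.24112199, -0.49432936,  0.21780426]), 'tcp_rot': array([1.79999189e+02, 3.19761860e-04, 2.60016711e+01]), 'wrist_force': array([ 0.30459539, -1.14085108, -0.44463075]), 'torque': array([0.02317297, 0.01745309, 0.04420896]), 'opening': 0.08553466371151311}
```

View pics/top0.png

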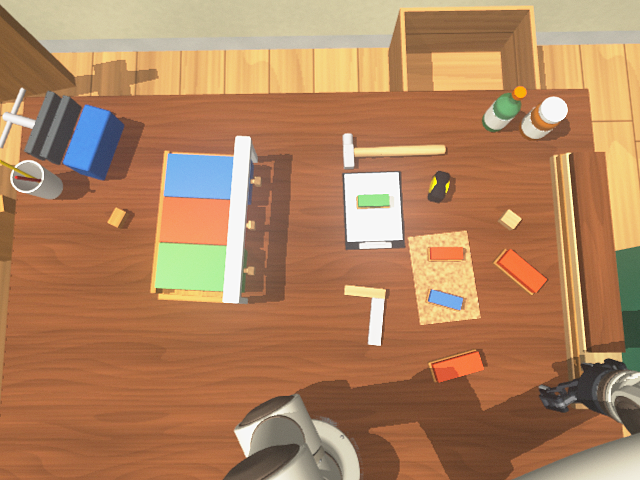

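View pics/side0.png

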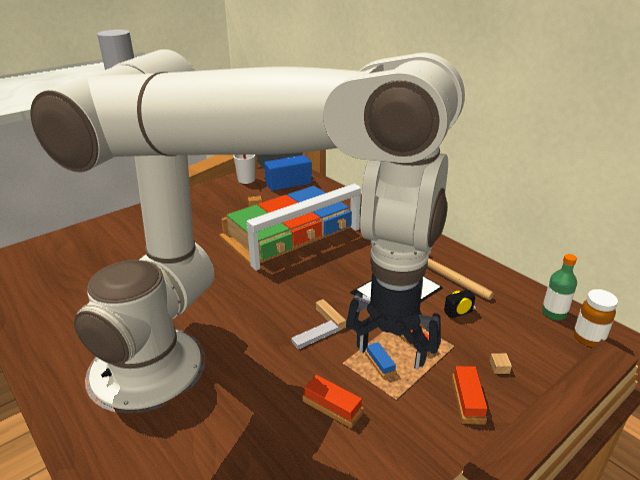

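Run:
```python
import cv2
a=cv2.imread("pics/top0.png");b=cv2.imread("pics/side0.png")
cv2.imwrite("pics/top0c.png",cv2.resize(a[130:350,200:500],None,fx=2.6,fy=2.6,interpolation=cv2.INTER_CUBIC))
cv2.imwrite("pics/side0c.png",cv2.resize(b[170:430,190:500],None,fx=2.3,fy=2.3,interpolation=cv2.INTER_CUBIC))
```

```text
(no output)
```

View pics/top0c.png

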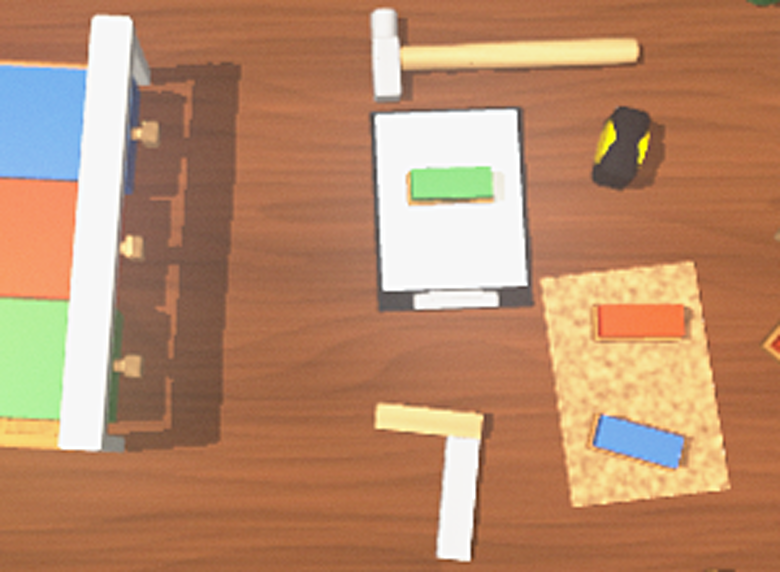

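View pics/side0c.png

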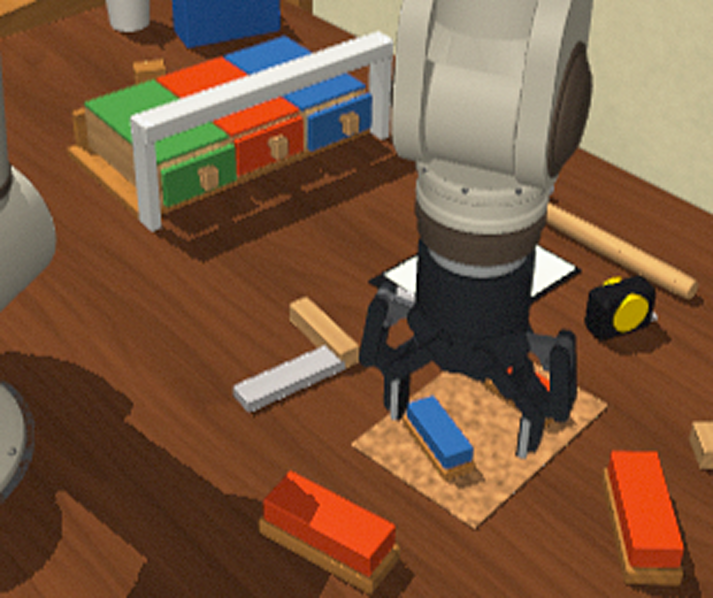

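The top view shows the green stone on the clipboard at (374,200). The red stone at about (447,254) and the blue one at (446,299) are on the mat. The oversized red look-alikes are at (520,271) and (457,366). The target is the only green block on brown wood, and the close crop confirms it lies on the paper. The green drawer is the one nearest the robot, with its pull at about (252,270).

```bash
cat > h.py <<'E'
import numpy as np,pickle,cv2
from scipy.spatial.transform import Rotation as Ro
def ld(n): return pickle.load(open(n+".pkl","rb"))
def ray(p,u,v):
    d=np.array([(u-p["cx"])/p["fx"],(v-p["cy"])/p["fy"],1.]);R=np.array(p["R"]);t=np.array(p["t"])
    return -R.T@t,R.T@d
def onz(p,u,v,z):
    c,d=ray(p,u,v);return c+d*(z-c[2])/d[2]
def proj(p,X):
    c=np.array(p["R"])@X+np.array(p["t"]);return p["fx"]*c[0]/c[2]+p["cx"],p["fy"]*c[1]/c[2]+p["cy"]
def tri(r1,r2):
    A=np.stack([r1[1],-r2[1]],1);s=np.linalg.lstsq(A,r2[0]-r1[0],rcond=None)[0]
    a=r1[0]+s[0]*r1[1];b=r2[0]+s[1]*r2[1];return (a+b)/2,np.linalg.norm(a-b)
E
python3 - <<'E'
from h import *
np.set_printoptions(precision=4,suppress=True)
T=ld("top");S=ld("side")
cr=lambda u,v:(200+u/2.6,130+v/2.6)
a=onz(T,*cr(113.5,16),.148);b=onz(T,*cr(82,449),.148);print("bar",a,b,(a+b)/2,np.linalg.norm(a-b))
xr=(b-a)/np.linalg.norm(b-a); print("dir a->b",np.degrees(np.arctan2(xr[1],xr[0])))
for n,u,v in[("blue",152,132),("red",137,246),("green",134.5,365)]: print(n,onz(T,*cr(u,v),.067))
print("side green front face",onz(S,280.4,247.8,.054))
# green stone mask
im=cv2.cvtColor(T["color"],cv2.COLOR_RGB2HSV)
m=((im[:,:,0]>45)&(im[:,:,0]<75)&(im[:,:,1]>90)).astype(np.uint8);m[:,:340]=0;m[:,410:]=0;m[:160]=0;m[240:]=0
c,_=cv2.findContours(m,0,2);c=max(c,key=cv2.contourArea);print(cv2.minAreaRect(c))
P=np.array([onz(T,u,v,.034)[:2] for u,v in c[:,0].astype(float)])*1000
print("stone",cv2.minAreaRect(P.astype(np.float32)))
E
```

```text
bar [0.7734 0.1383 0.148 ] [0.3955 0.1616 0.148 ] [0.5845 0.1499 0.148 ] 0.3786001392111585
dir a->b 176.47061566387177
blue [0.6907 0.1142 0.067 ]
red [0.5824 0.1277 0.067 ]
green [0.4723 0.1294 0.067 ]
side green front face [0.4719 0.1312 0.054 ]
((373.0, 199.5), (11.0, 30.0), 90.0)
stone ((647.641357421875, -166.93307495117188), (74.78728485107422, 27.993505477905273), 89.14210510253906)
```

Run:
```python
from h import *
T=ld("top");S=ld("side")
a=cv2.resize(T["color"][255:285,232:272,::-1],None,fx=9,fy=9,interpolation=cv2.INTER_CUBIC)
b=cv2.resize(S["color"][228:263,255:300,::-1],None,fx=9,fy=9,interpolation=cv2.INTER_CUBIC)
th=np.radians(86.47);X=np.array([np.cos(th),np.sin(th),0]);Y=np.array([-X[1],X[0],0]);Z=np.array([0,0,1.])
def draw(im,p,c0,col):
    for k in range(8):
        s=[(1 if k>>i&1 else -1) for i in range(3)]
        for i in range(3):
            q=list(s);q[i]*=-1
            f=lambda s:c0+s[0]*.008*X+s[1]*.010*Y+s[2]*.013*Z
            o=(232,255) if p is T else (255,228)
            A=[int(round((w-v+.5)*9)) for w,v in zip(proj(p,f(s)),o)];B=[int(round((w-v+.5)*9)) for w,v in zip(proj(p,f(q)),o)]
            cv2.line(im,A,B,col,1)
c0=np.array([.4723,.1294,.054])
draw(a,T,c0,(255,0,0));draw(b,S,c0,(255,0,0))
o=np.zeros((315,770,3),np.uint8);o[:270,:360]=a;o[:315,365:]=b
cv2.imwrite("pics/z.png",o)
```

```text
(no output)
```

View pics/z.png

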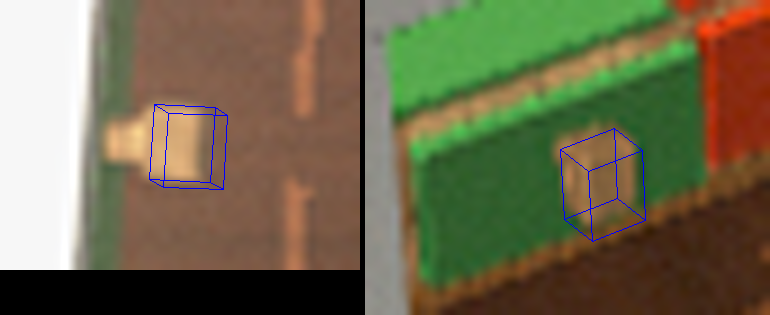

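```bash
cat >> h.py <<'E'
def Rt(yaw,tilt): return Ro.from_euler('z',yaw,degrees=True)*Ro.from_euler('x',180,degrees=True)*Ro.from_euler('y',tilt,degrees=True)
def plan(p,yaw,tilt,n):
    from workcell import bot
    o=bot.get_obs();p0=np.array(o["ee_pos"]);R=Ro.from_euler('xyz',o["tcp_rot"],degrees=True);Rg=Rt(yaw,tilt)
    rv=(R.inv()*Rg).as_rotvec();d=(np.array(p)-p0)*1000
    print("t",round(o["time"],2),"pos",p0.round(4),"d",d.round(1),"rv",rv.round(3),"F",np.array(o["wrist_force"]).round(1),"op",round(o["opening"],4))
    for i in range(n):
        Ri=R*Ro.from_rotvec(rv*i/n)
        print([*(Ri.inv().apply(d/n)).round(1)],[*(rv/n).round(3)])
E
python3 -c "
from h import *
plan([.466,.03,.158],86.5,45,15)"
```

```text
t 0.9 pos [ 0.2411 -0.4943  0.2178] d [224.9 524.3 -59.8] rv [ 0.414  0.71  -0.999] F [ 0.3 -1.1 -0.4] op 0.0855
[np.float64(28.8), np.float64(-24.8), np.float64(4.0)] [np.float64(0.028), np.float64(0.047), np.float64(-0.067)]
[np.float64(30.1), np.float64(-22.7), np.float64(6.0)] [np.float64(0.028), np.float64(0.047), np.float64(-0.067)]
[np.float64(31.3), np.float64(-20.5), np.float64(8.1)] [np.float64(0.028), np.float64(0.047), np.float64(-0.067)]
[np.float64(32.1), np.float64(-18.1), np.float64(10.1)] [np.float64(0.028), np.float64(0.047), np.float64(-0.067)]
[np.float64(32.7), np.float64(-15.7), np.float64(12.1)] [np.float64(0.028), np.float64(0.047), np.float64(-0.067)]
[np.float64(33.0), np.float64(-13.1), np.float64(14.1)] [np.float64(0.028), np.float64(0.047), np.float64(-0.067)]
[np.float64(33.1), np.float64(-10.5), np.float64(16.0)] [np.float64(0.028), np.float64(0.047), np.float64(-0.067)]
[np.float64(32.9), np.float64(-7.8), np.float64(17.8)] [np.float64(0.028), np.float64(0.047), np.float64(-0.067)]
[np.float64(32.5), np.float64(-5.1), np.float64(19.5)] [np.float64(0.028), np.float64(0.047), np.float64(-0.067)]
[np.float64(31.8), np.float64(-2.4), np.float64(21.1)] [np.float64(0.028), np.float64(0.047), np.float64(-0.067)]
[np.float64(30.8), np.float64(0.3), np.float64(22.6)] [np.float64(0.028), np.float64(0.047), np.float64(-0.067)]
[np.float64(29.6), np.float64(2.9), np.float64(24.0)] [np.float64(0.028), np.float64(0.047), np.float64(-0.067)]
[np.float64(28.2), np.float64(5.5), np.float64(25.3)] [np.float64(0.028), np.float64(0.047), np.float64(-0.067)]
[np.float64(26.5), np.float64(8.1), np.float64(26.4)] [np.float64(0.028), np.float64(0.047), np.float64(-0.067)]
[np.float64(24.6), np.float64(10.5), np.float64(27.3)] [np.float64(0.028), np.float64(0.047), np.float64(-0.067)]
```

Request:
servo_tool:
  motion:
    - [[29,-25,4,0.028,0.047,-0.067],[30,-23,6,0.028,0.047,-0.067],[31,-20,8,0.028,0.047,-0.067],[32,-18,10,0.028,0.047,-0.067],[33,-16,12,0.028,0.047,-0.067]]
  gripper: 50

```text
time: 1.4
ee_pos: [0.3162, -0.3182, 0.1983]
tcp_rot: [-174.3, -14.6, 44.7]
wrist_force: [0.5, 0.0, -0.0]
opening: 0.05
```

Request:
servo_tool:
  motion:
    - [[33,-13,14,0.028,0.047,-0.067],[33,-10,16,0.028,0.047,-0.067],[33,-8,18,0.028,0.047,-0.067],[32,-5,20,0.028,0.047,-0.067],[32,-2,21,0.028,0.047,-0.067]]

```text
time: 1.9
ee_pos: [0.3912, -0.1437, 0.1774]
tcp_rot: [-173.5, -30.2, 63.8]
wrist_force: [0.0, -0.9, 0.9]
opening: 0.0505
```

Request:
servo_tool:
  motion:
    - [[31,0,23,0.028,0.047,-0.067],[30,3,24,0.028,0.047,-0.067],[28,6,25,0.028,0.047,-0.067],[26,8,26,0.028,0.047,-0.067],[24,10,27,0.028,0.047,-0.067]]

```text
time: 2.4
ee_pos: [0.4648, 0.0306, 0.1572]
tcp_rot: [-179.8, -45.0, 86.9]
wrist_force: [1.7, -0.4, 0.2]
opening: 0.0502
```

```bash
python3 -c "
from h import *
plan([.468,.064,.123],86.5,45,4)"
```

```text
t 2.4 pos [0.4648 0.0306 0.1572] d [  3.2  33.4 -34.2] rv [-0.009 -0.     0.006] F [ 1.7 -0.4  0.2] op 0.0502
[np.float64(-0.1), np.float64(0.4), np.float64(12.0)] [np.float64(-0.002), np.float64(-0.0), np.float64(0.001)]
[np.float64(-0.1), np.float64(0.4), np.float64(12.0)] [np.float64(-0.002), np.float64(-0.0), np.float64(0.001)]
[np.float64(-0.1), np.float64(0.4), np.float64(12.0)] [np.float64(-0.002), np.float64(-0.0), np.float64(0.001)]
[np.float64(-0.1), np.float64(0.3), np.float64(12.0)] [np.float64(-0.002), np.float64(-0.0), np.float64(0.001)]
```

Request:
servo_tool:
  motion:
    - [[0,1,12,-0.009,0,0.006],[0,0,12,0,0,0],[0,0,12,0,0,0],[0,0,12,0,0,0],[0,0,0,0,0,0]]

```text
time: 2.9
ee_pos: [0.4667, 0.0638, 0.1224]
tcp_rot: [-179.7, -44.9, 86.2]
wrist_force: [-0.5, 0.4, -0.1]
opening: 0.0498
```

Run:
```python
from h import *
from workcell import bot
S=bot.camera("side");T=bot.camera("top")
pickle.dump(S,open("side1.pkl","wb"));pickle.dump(T,open("top1.pkl","wb"))
o=np.zeros((600,800,3),np.uint8)
o[:,:400]=cv2.resize(S["color"][170:320,230:330,::-1],(400,600));o[:,400:]=cv2.resize(T["color"][200:350,220:320,::-1],(400,600))
cv2.imwrite("pics/s1.png",o)
plan([.4722,.1281,.059],86.5,45,1)
```

```text
t 3.0 pos [0.4672 0.063  0.1235] d [  5.   65.1 -64.5] rv [ 0.     0.001 -0.003] F [0.1 0.3 0.4] op 0.05
[np.float64(0.7), np.float64(1.0), np.float64(91.8)] [np.float64(0.0), np.float64(0.001), np.float64(-0.003)]
```

View pics/s1.png

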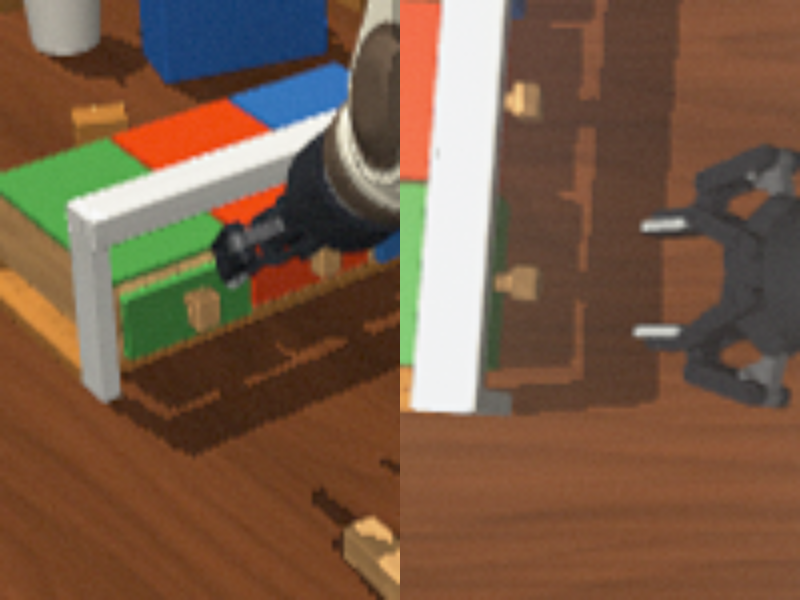

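The gripper straddles the green pull, seen at (249,270) in the top view, and is centred on it. I'm advancing along the tool axis.

Request:
servo_tool:
  motion:
    - [[0,1,20,0,0,-0.003],[0,0,20,0,0,0],[0,0,20,0,0,0],[0,0,15,0,0,0],[0,0,10,0,0,0]]

```text
time: 3.5
ee_pos: [0.472, 0.1231, 0.0629]
tcp_rot: [-180.0, -44.9, 86.5]
wrist_force: [-0.1, -0.1, 0.1]
opening: 0.0501
```

Request:
servo_tool:
  motion:
    - [[0,0,7,0,0,0],[0,0,0,0,0,0]]

```text
time: 3.7
ee_pos: [0.4722, 0.1279, 0.0579]
tcp_rot: [-180.0, -44.9, 86.5]
wrist_force: [-0.1, 0.6, 0.4]
opening: 0.0497
```

Run:
```python
from h import *
from workcell import bot
S=bot.camera("side");T=bot.camera("top")
o=np.zeros((600,800,3),np.uint8)
o[:,:400]=cv2.resize(S["color"][170:320,230:330,::-1],(400,600));o[:,400:]=cv2.resize(T["color"][200:350,220:320,::-1],(400,600))
cv2.imwrite("pics/s2.png",o)
plan([.4722,.1281,.059],86.5,45,1)
```

```text
t 3.8 pos [0.4725 0.1275 0.0585] d [-0.3  0.6  0.5] rv [ 0.001  0.001 -0.   ] F [ 0.5 -0.6 -0.1] op 0.0495
[np.float64(0.7), np.float64(-0.4), np.float64(0.1)] [np.float64(0.001), np.float64(0.001), np.float64(-0.0)]
```

View pics/s2.png

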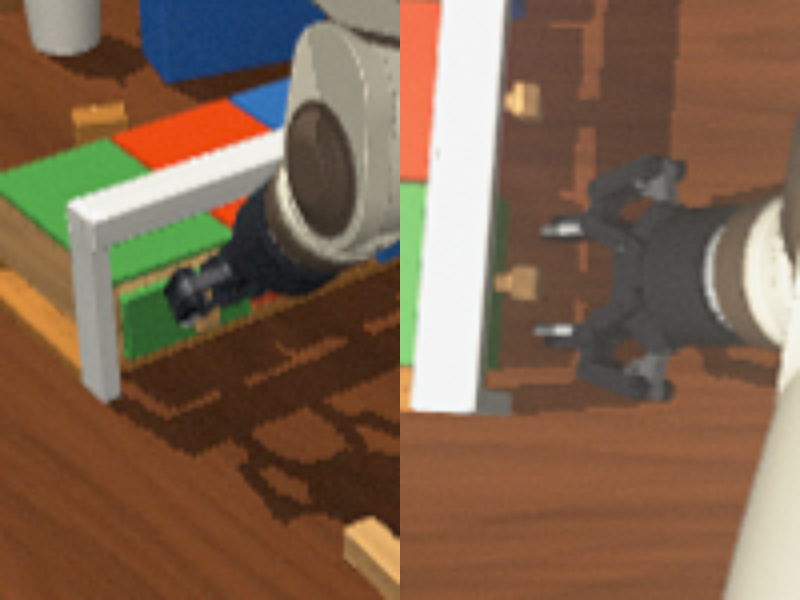

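Run:
```python
from h import *
T=ld("top")
R=Rt(86.5,45);p=np.array([.4722,.1278,.0583])
for y in(-.025,.025):
  for z in (.019,.0,-.019):
    for x in(-.011,.011):
      u,v=proj(T,p+R.apply([x,y,z]));print(y,z,x,round((u-220)*4+400),round((v-200)*4))
```

```text
-0.025 0.019 -0.011 524 326
-0.025 0.019 0.011 495 324
-0.025 0.0 -0.011 544 326
-0.025 0.0 0.011 514 323
-0.025 -0.019 -0.011 563 326
-0.025 -0.019 0.011 533 323
0.025 0.019 -0.011 530 244
0.025 0.019 0.011 501 241
0.025 0.0 -0.011 549 243
0.025 0.0 0.011 520 239
0.025 -0.019 -0.011 569 242
0.025 -0.019 0.011 539 238
```

Request:
servo_tool:
  motion:
    - [[0,0,0,0,0,0],[0,0,0,0,0,0],[0,0,0,0,0,0]]
  gripper: 26

```text
time: 4.1
ee_pos: [0.4725, 0.1275, 0.0583]
tcp_rot: [180.0, -44.9, 86.5]
wrist_force: [0.5, 0.3, -0.8]
opening: 0.0258
```

Run:
```python
from h import *
from workcell import bot
S=bot.camera("side");T=bot.camera("top")
o=np.zeros((600,800,3),np.uint8)
o[:,:400]=cv2.resize(S["color"][215:275,255:295,::-1],(400,600),interpolation=2);o[:,400:]=cv2.resize(T["color"][240:300,235:275,::-1],(400,600),interpolation=2)
cv2.imwrite("pics/s3.png",o)
plan([.4722,.1281,.059],86.5,45,1)
```

```text
t 4.2 pos [0.4724 0.1277 0.0582] d [-0.2  0.4  0.8] rv [ 0.001  0.001 -0.   ] F [-0.5  0.1 -0.5] op 0.0261
[np.float64(0.8), np.float64(-0.2), np.float64(-0.3)] [np.float64(0.001), np.float64(0.001), np.float64(-0.0)]
```

View pics/s3.png

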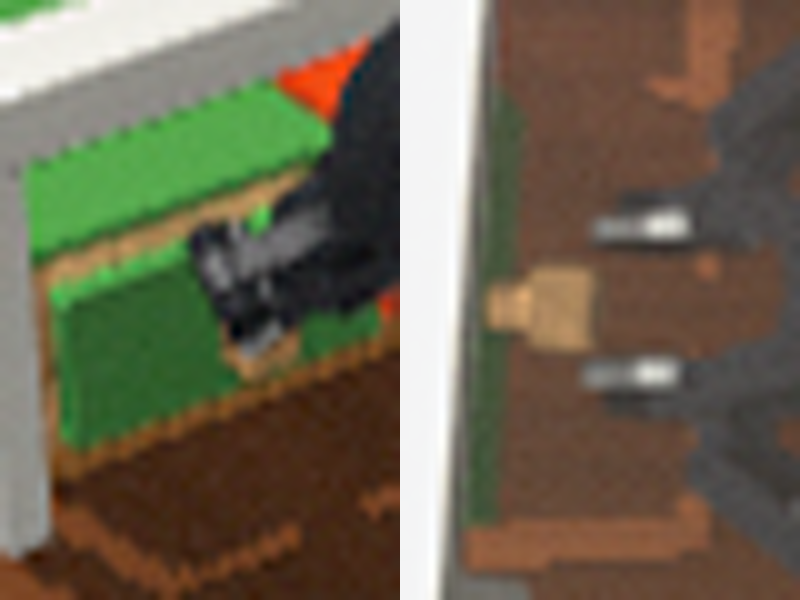

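Run:
```python
from h import *
from workcell import bot
S=bot.camera("side");T=bot.camera("top")
R=Rt(86.5,45);p=np.array([.4724,.1277,.0582])
ims=[]
for P,(u0,v0) in((S,(255,215)),(T,(235,240))):
    im=cv2.resize(P["color"][v0:v0+60,u0:u0+40,::-1],(400,600),interpolation=2)
    for y,col in((-.013,(255,0,0)),(.013,(0,255,255))):
        q=[proj(P,p+R.apply([x,y,z])) for x,z in((-.011,.019),(.011,.019),(.011,-.019),(-.011,-.019))]
        cv2.polylines(im,[np.array([((u-u0+.5)*10,(v-v0+.5)*10) for u,v in q]).astype(int)],True,col,1)
    ims.append(im)
cv2.imwrite("pics/s4.png",np.hstack(ims))
```

```text
(no output)
```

View pics/s4.png

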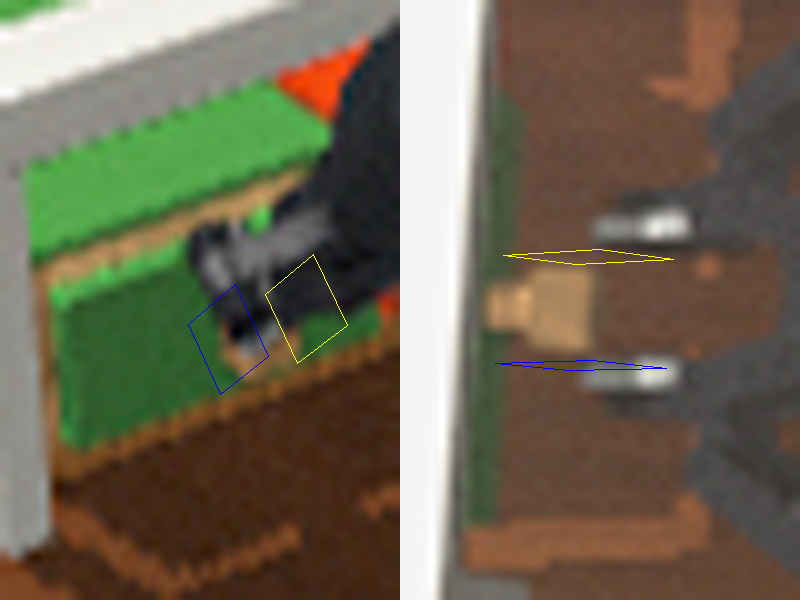

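The images show the pads about 15 mm further back along the tool axis than I modelled, so I'll advance further in small steps and watch the force.

Request:
servo_tool:
  motion:
    - [[0,-1,5,0,0,0],[0,0,5,0,0,0],[0,0,0,0,0,0]]

```text
time: 4.6
ee_pos: [0.4712, 0.1354, 0.0504]
tcp_rot: [-179.9, -44.9, 86.4]
wrist_force: [-0.4, -1.0, -0.4]
opening: 0.0259
```

```bash
cat > look.py <<'E'
from h import *
from workcell import bot
import sys
S=bot.camera("side");T=bot.camera("top")
o=np.hstack([cv2.resize(S["color"][215:275,255:295,::-1],(400,600),interpolation=2),cv2.resize(T["color"][240:300,235:275,::-1],(400,600),interpolation=2)])
cv2.imwrite(sys.argv[1],o)
E
python3 look.py pics/s5.png
```

```text
(no output)
```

View pics/s5.png

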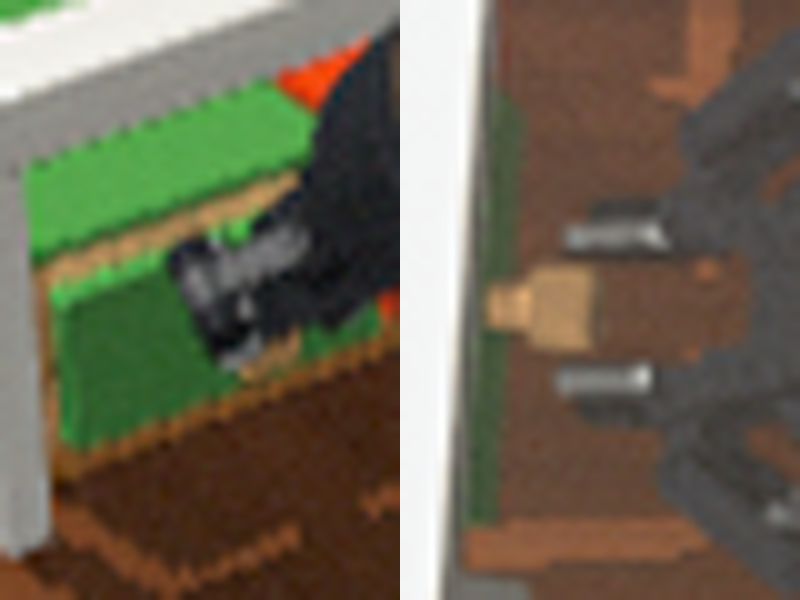

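Request:
servo_tool:
  motion:
    - [[0,0,4,0,0,0],[0,0,4,0,0,0],[0,0,0,0,0,0]]

```text
time: 5.0
ee_pos: [0.4718, 0.1409, 0.0449]
tcp_rot: [-179.9, -44.9, 86.4]
wrist_force: [-0.4, -0.1, -0.1]
opening: 0.026
```

```bash
python3 look.py pics/s6.png
```

```text
(no output)
```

View pics/s6.png

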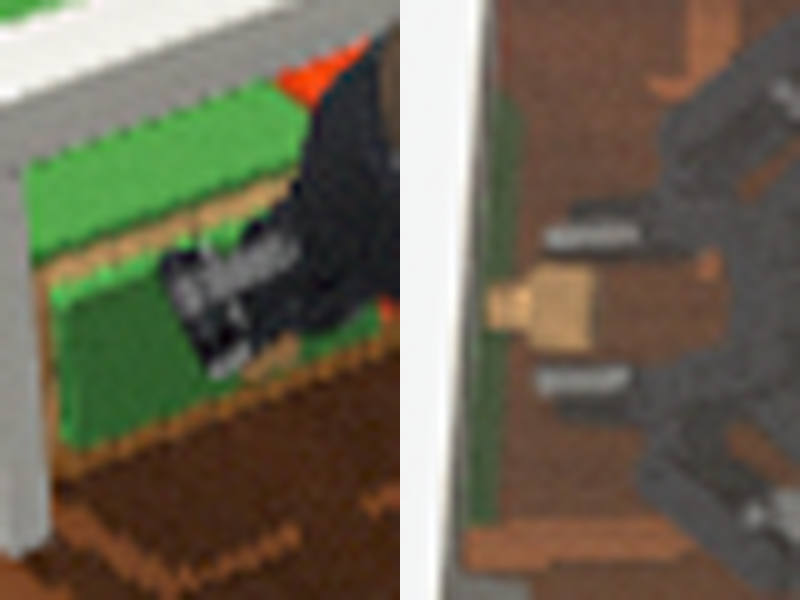

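The pads at about (250-258) in the top view now overlap most of the pull block (248-255). Closing on it.

Request:
servo_tool:
  motion:
    - [[0,0,0,0,0,0],[0,0,0,0,0,0],[0,0,0,0,0,0]]
  gripper: 8
  newtons: 60

```text
time: 5.4
ee_pos: [0.4732, 0.1403, 0.0457]
tcp_rot: [179.8, -44.9, 86.6]
wrist_force: [6.8, 0.8, -2.0]
opening: 0.0177
```

Request:
servo_tool:
  motion:
    - [[-3,0,-3,0,0,0],[-7,0,-7,0,0,0],[-7,0,-7,0,0,0],[-7,0,-7,0,0,0]]

```text
time: 5.8
ee_pos: [0.471, 0.1061, 0.0457]
tcp_rot: [179.8, -44.9, 86.6]
wrist_force: [7.4, 3.2, -3.9]
opening: 0.0176
```

```bash
python3 look.py pics/s7.png
```

```text
(no output)
```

View pics/s7.png

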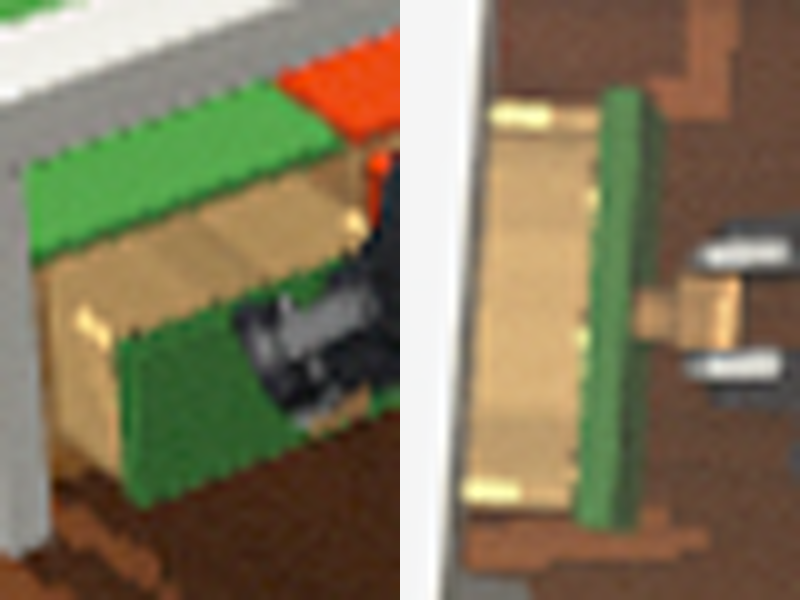

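The drawer follows. Continuing at 0.1–0.15 m/s.

Request:
servo_tool:
  motion:
    - [[-10,0,-10,0,0,0],[-10,0,-10,0,0,0],[-10,0,-10,0,0,0],[-10,0,-10,0,0,0],[-6,0,-6,0,0,0]]

```text
time: 6.4
ee_pos: [0.4669, 0.0409, 0.0457]
tcp_rot: [179.9, -44.9, 86.5]
wrist_force: [6.6, 1.5, -2.7]
opening: 0.0178
```

Request:
servo_tool:
  motion:
    - [[-4,0,-4,0,0,0],[-4,0,-4,0,0,0],[-3,0,-3,0,0,0],[-3,0,-3,0,0,0]]

```text
time: 6.8
ee_pos: [0.4657, 0.0217, 0.0457]
tcp_rot: [179.8, -44.9, 86.6]
wrist_force: [6.4, 1.8, -2.2]
opening: 0.0181
```

Request:
servo_tool:
  motion:
    - [[-3,0,-3,0,0,0],[-3,0,-3,0,0,0]]

```text
time: 7.0
ee_pos: [0.4651, 0.0133, 0.0457]
tcp_rot: [179.8, -44.9, 86.6]
wrist_force: [6.5, 2.2, -3.2]
opening: 0.0178
```

Request:
servo_tool:
  motion:
    - [[-2,0,-2,0,0,0],[-2,0,-2,0,0,0],[-1,0,-1,0,0,0]]

```text
time: 7.3
ee_pos: [0.4647, 0.0063, 0.0457]
tcp_rot: [179.9, -44.9, 86.6]
wrist_force: [6.4, 1.9, -2.8]
opening: 0.0175
```

Request:
servo_tool:
  motion:
    - [[-1,0,-1,0,0,0],[-1,0,-1,0,0,0]]

```text
time: 7.5
ee_pos: [0.4645, 0.0052, 0.0458]
tcp_rot: [179.9, -45.2, 86.6]
wrist_force: [15.2, 26.8, -10.8]
opening: 0.0179
```

Request:
servo_tool:
  motion:
    - [[-1,0,-1,0,0,0],[-1,0,-1,0,0,0]]

```text
time: 7.7
ee_pos: [0.4644, 0.005, 0.0459]
tcp_rot: [179.9, -45.5, 86.6]
wrist_force: [24.0, 52.6, -18.0]
opening: 0.0177
```

Force climbs to 53 N at y=0.005, so the stop is found about 136 mm from the start. I'll relax, release and back away.

Request:
servo_tool:
  motion:
    - [[2,0,2,0,0,0],[0,0,0,0,0,0]]

```text
time: 7.9
ee_pos: [0.4646, 0.0052, 0.0458]
tcp_rot: [179.9, -45.1, 86.6]
wrist_force: [12.6, 15.0, -7.6]
opening: 0.0178
```

Request:
servo_tool:
  motion:
    - [[0,0,0,0,0,0],[0,0,0,0,0,0],[0,0,0,0,0,0]]
  gripper: 40

```text
time: 8.2
ee_pos: [0.4636, 0.0036, 0.0456]
tcp_rot: [-180.0, -44.9, 86.4]
wrist_force: [-0.5, 0.5, 0.0]
opening: 0.0399
```

Request:
servo_tool:
  motion:
    - [[0,0,-10,0,0,0],[0,0,-25,0,0,0],[0,0,-30,0,0,0],[0,0,-30,0,0,0],[0,0,-30,0,0,0]]

```text
time: 8.7
ee_pos: [0.4579, -0.0858, 0.1355]
tcp_rot: [180.0, -44.9, 86.5]
wrist_force: [0.6, 0.6, -0.3]
opening: 0.0402
```

Run:
```python
from h import *
from workcell import bot
S=bot.camera("side");T=bot.camera("top")
pickle.dump(S,open("side2.pkl","wb"));pickle.dump(T,open("top2.pkl","wb"))
o=np.hstack([cv2.resize(S["color"][180:300,220:320,::-1],(500,600),interpolation=2),cv2.resize(T["color"][230:320,230:320,::-1],(300,300),interpolation=2).repeat(2,0)[:600]])
cv2.imwrite("pics/s8.png",cv2.resize(T["color"][220:340,210:370,::-1],(800,600),interpolation=2))
cv2.imwrite("pics/s8b.png",cv2.resize(S["color"][180:330,220:420,::-1],(800,600),interpolation=2))
plan([.648,-.166,.12],89,0,10)
```

```text
t 8.8 pos [ 0.4591 -0.0873  0.1367] d [188.9 -78.7 -16.7] rv [ 0.021 -0.782 -0.043] F [-0.2 -0.1 -1.8] op 0.04
[np.float64(-5.9), np.float64(19.4), np.float64(-3.5)] [np.float64(0.002), np.float64(-0.078), np.float64(-0.004)]
[np.float64(-6.3), np.float64(19.3), np.float64(-3.0)] [np.float64(0.002), np.float64(-0.078), np.float64(-0.004)]
[np.float64(-6.6), np.float64(19.3), np.float64(-2.6)] [np.float64(0.002), np.float64(-0.078), np.float64(-0.004)]
[np.float64(-6.8), np.float64(19.3), np.float64(-2.1)] [np.float64(0.002), np.float64(-0.078), np.float64(-0.004)]
[np.float64(-7.1), np.float64(19.2), np.float64(-1.6)] [np.float64(0.002), np.float64(-0.078), np.float64(-0.004)]
[np.float64(-7.2), np.float64(19.2), np.float64(-1.1)] [np.float64(0.002), np.float64(-0.078), np.float64(-0.004)]
[np.float64(-7.4), np.float64(19.2), np.float64(-0.5)] [np.float64(0.002), np.float64(-0.078), np.float64(-0.004)]
[np.float64(-7.5), np.float64(19.1), np.float64(0.0)] [np.float64(0.002), np.float64(-0.078), np.float64(-0.004)]
[np.float64(-7.5), np.float64(19.1), np.float64(0.6)] [np.float64(0.002), np.float64(-0.078), np.float64(-0.004)]
[np.float64(-7.6), np.float64(19.1), np.float64(1.1)] [np.float64(0.002), np.float64(-0.078), np.float64(-0.004)]
```

View pics/s8.png

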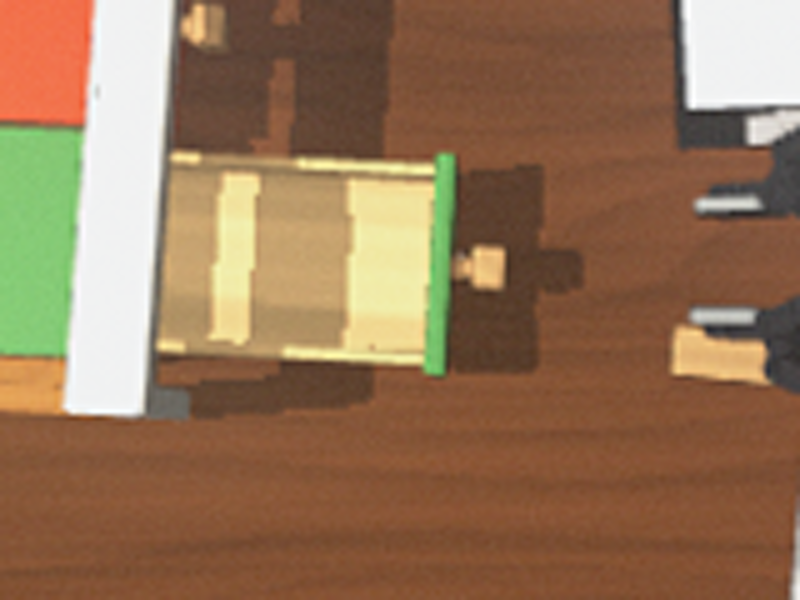

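View pics/s8b.png

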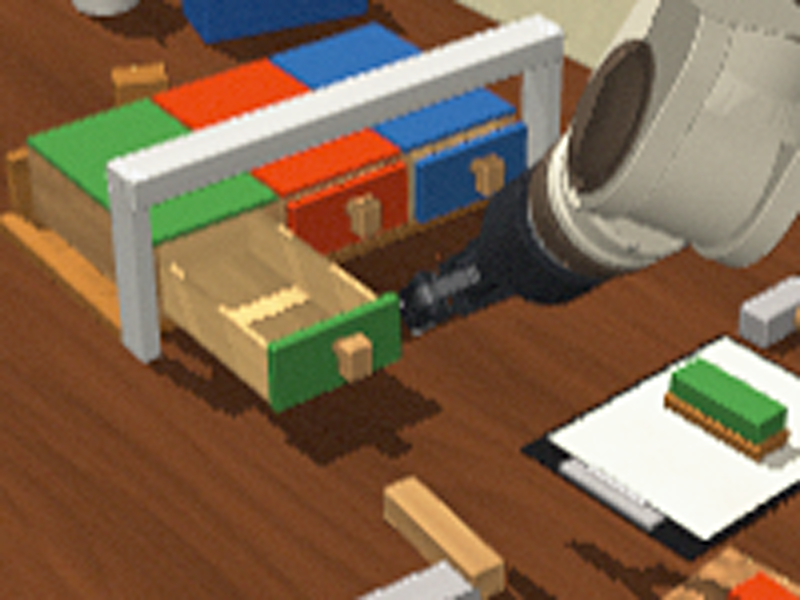

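Run:
```python
from h import *
T=ld("top2");S=ld("side2")
np.set_printoptions(precision=4,suppress=True)
print("pull",onz(T,210+488/5-.5,220+267/5-.5,.067),"front",onz(T,210+445/5-.5,220+264/5-.5,.072))
print("side pull face? ",onz(S,220+354/4,180+357/4,.054))
print("front ends",onz(T,210+447/5,220+155/5,.072),onz(T,210+436/5,220+374/5,.072))
R=Rt(86.5,45);p=np.array([.4591,-.0873,.1367])
ims=[]
for P,(u0,v0) in((S,(300,220)),(T,(330,240))):
    im=cv2.resize(P["color"][v0:v0+60,u0:u0+40,::-1],(400,600),interpolation=2)
    for y,col in((-.020,(255,0,0)),(.020,(0,255,255))):
        q=[proj(P,p+R.apply([x,y,z])) for x,z in((-.011,.019),(.011,.019),(.011,-.019),(-.011,-.019))]
        cv2.polylines(im,[np.array([((u-u0+.5)*10,(v-v0+.5)*10) for u,v in q]).astype(int)],True,col,1)
    ims.append(im)
cv2.imwrite("pics/s9.png",np.hstack(ims))
```

```text
pull [ 0.4646 -0.0017  0.067 ] front [0.4658 0.0184 0.072 ]
side pull face?  [ 0.466  -0.0016  0.054 ]
front ends [0.5164 0.0158 0.072 ] [0.4132 0.0219 0.072 ]
```

View pics/s9.png

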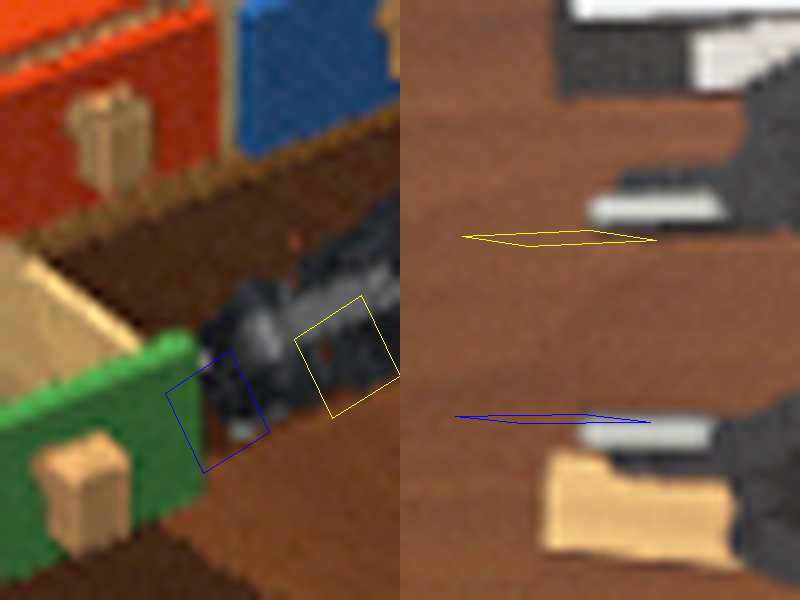

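Run:
```python
from h import *
T=ld("top2");S=ld("side2")
R=Rt(86.5,45);p=np.array([.4591,-.0873,.1367])
for s,t in(((320,254),(347.5,283)),((322,251),(347.5,283)),((324,264),(347.5,283))):
    X,e=tri(ray(S,*s),ray(T,*t));print(X.round(4),e.round(4),"tool",(R.inv().apply(X-p)*1000).round(1))
for q in((-.011,.02,.019),(.011,.02,.019),(.011,.02,-.019),(-.011,.02,-.019),(0,0,-.06)): print(q,*[np.round(proj(P,p+R.apply(np.array(q)*[1,-1,1])),1) for P in(S,T)])
```

```text
[ 0.4334 -0.09    0.1611] 0.002 tool [ 14.2 -25.5 -20.3]
[ 0.4352 -0.0912  0.1691] 0.0035 tool [ 19.2 -23.6 -26.7]
[ 0.4379 -0.0941  0.1316] 0.0051 tool [ -9.3 -20.8  -2.1]
(-0.011, 0.02, 0.019) [319.9 266.9] [341.7 281.9]
(0.011, 0.02, 0.019) [316.1 258.8] [335.  281.1]
(0.011, 0.02, -0.019) [322.6 254.5] [347.9 280.9]
(-0.011, 0.02, -0.019) [326.5 262.8] [354.5 281.7]
(0, 0, -0.06) [338.7 251.1] [366.2 271.7]
```

```bash
cat > sb.py <<'E'
from h import *
def box(im,P,o,k,c,yaw,dim,col=(255,0,0)):
    th=np.radians(yaw);A=np.array([[np.cos(th),np.sin(th),0],[-np.sin(th),np.cos(th),0],[0,0,1.]])
    for j in range(8):
        s=[(1 if j>>i&1 else -1) for i in range(3)]
        for i in range(3):
            q=list(s);q[i]*=-1
            f=lambda s:np.array(c)+(np.array(s)*np.array(dim)/2)@A
            a=[[int(round((w-v+.5)*k)) for w,v in zip(proj(P,f(x)),o)] for x in(s,q)]
            cv2.line(im,a[0],a[1],col,1)
E
python3 - <<'E'
from sb import *
T=ld("top");S=ld("side2")
ims=[]
for P,o in((T,(348,180)),(S,(380,255))):
    im=cv2.resize(P["color"][o[1]:o[1]+50,o[0]:o[0]+50,::-1],(400,400),interpolation=2)
    box(im,P,o,8,(.648,-.167,.025),89,(.078,.03,.018));box(im,P,o,8,(.648,-.167,.010),89,(.084,.034,.012),(255,0,255))
    ims.append(im)
cv2.imwrite("pics/s10.png",np.hstack(ims))
E
```

```text
(no output)
```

View pics/s10.png

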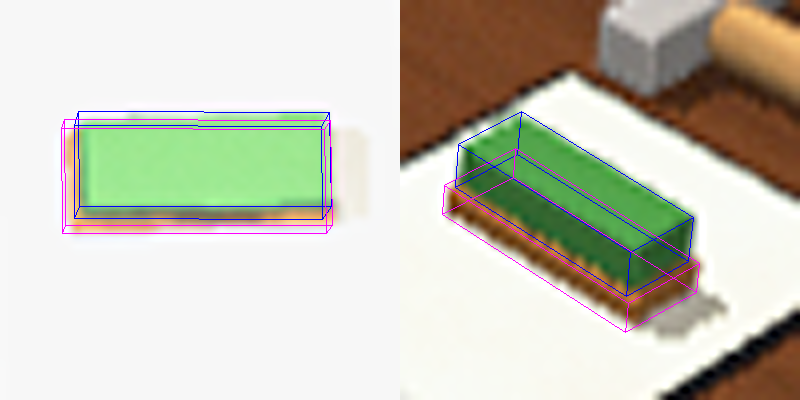

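The model box lies on the stone in both views (top (374,200), side (447,295)), so the stone is at (0.648, −0.167) with its long axis along y. Moving above it.

Request:
servo_tool:
  motion:
    - [[-6,20,-4,0.002,-0.078,-0.004],[-6,19,-3,0.002,-0.078,-0.004],[-7,19,-3,0.002,-0.078,-0.004],[-7,19,-2,0.002,-0.078,-0.004],[-7,19,-2,0.002,-0.078,-0.004]]
  gripper: 50

```text
time: 9.3
ee_pos: [0.5529, -0.1249, 0.1261]
tcp_rot: [179.8, -22.4, 87.8]
wrist_force: [-0.5, -0.3, 0.0]
opening: 0.05
```

Request:
servo_tool:
  motion:
    - [[-7,19,-1,0.002,-0.078,-0.004],[-7,19,-1,0.002,-0.078,-0.004],[-7,19,0,0.002,-0.078,-0.004],[-8,19,1,0.002,-0.078,-0.004],[-8,19,1,0.002,-0.078,-0.004]]

```text
time: 9.8
ee_pos: [0.6467, -0.1639, 0.1175]
tcp_rot: [-179.8, -0.1, 89.0]
wrist_force: [-0.4, -0.9, -0.3]
opening: 0.05
```

Run:
```python
from h import *
plan([.6485,-.167,.05],89,0,4)
```

```text
t 9.8 pos [ 0.6467 -0.1639  0.1175] d [  1.8  -3.1 -67.5] rv [-0.003 -0.001 -0.001] F [-0.4 -0.9 -0.3] op 0.05
[np.float64(-0.8), np.float64(0.5), np.float64(16.9)] [np.float64(-0.001), np.float64(-0.0), np.float64(-0.0)]
[np.float64(-0.8), np.float64(0.5), np.float64(16.9)] [np.float64(-0.001), np.float64(-0.0), np.float64(-0.0)]
[np.float64(-0.8), np.float64(0.5), np.float64(16.9)] [np.float64(-0.001), np.float64(-0.0), np.float64(-0.0)]
[np.float64(-0.8), np.float64(0.5), np.float64(16.9)] [np.float64(-0.001), np.float64(-0.0), np.float64(-0.0)]
```

Request:
servo_tool:
  motion:
    - [[-3,2,17,-0.003,0,0],[0,0,17,0,0,0],[0,0,17,0,0,0],[0,0,16,0,0,0],[0,0,0,0,0,0]]

```text
time: 10.3
ee_pos: [0.6464, -0.1661, 0.0476]
tcp_rot: [-179.7, -0.3, 89.0]
wrist_force: [-0.1, -0.0, 0.2]
opening: 0.0499
```

```bash
cat > look2.py <<'E'
from sb import *
from workcell import bot
import sys
S=bot.camera("side");T=bot.camera("top")
o=(360,230);im=cv2.resize(S["color"][o[1]:o[1]+100,o[0]:o[0]+133,::-1],(800,600),interpolation=2)
cv2.imwrite(sys.argv[1],im)
plan([.6485,-.167,.05],89,0,0)
E
python3 look2.py pics/s11.png
```

```text
t 10.4 pos [ 0.6477 -0.1665  0.0506] d [ 0.8 -0.5 -0.6] rv [-0.001 -0.004 -0.001] F [ 1.1 -1.   1. ] op 0.0504
```

View pics/s11.png

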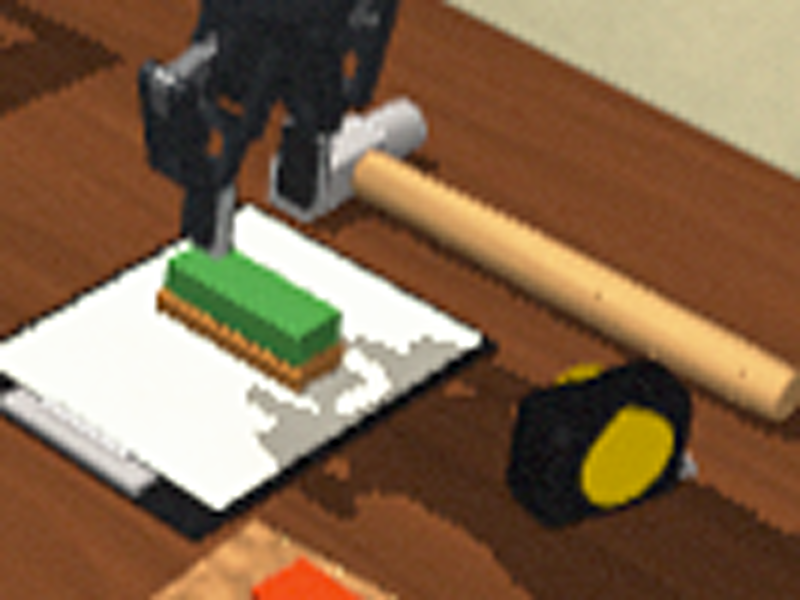

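Run:
```python
from h import *
S=ld("side2")
for x in(.6225,.6725):
  for y in(-.1775,-.1555):
    for z in(.03,.05,.06): print(x,y,z,(np.array(proj(S,np.array([x,y,z])))-[360,230])*6.0)
```

```text
0.6225 -0.1775 0.03 [225.04758526 322.52151242]
0.6225 -0.1775 0.05 [228.35730801 285.35152057]
0.6225 -0.1775 0.06 [230.03138171 266.55075982]
0.6225 -0.1555 0.03 [188.15208198 299.75959172]
0.6225 -0.1555 0.05 [191.14643494 262.7956609 ]
0.6225 -0.1555 0.06 [192.66081481 244.10132743]
0.6725 -0.1775 0.03 [302.24626936 278.64842599]
0.6725 -0.1775 0.05 [306.07628154 241.85967509]
0.6725 -0.1775 0.06 [308.01309204 223.25585984]
0.6725 -0.1555 0.03 [265.27821049 256.75201098]
0.6725 -0.1555 0.05 [268.79308384 220.16806624]
0.6725 -0.1555 0.06 [270.57032952 201.66991537]
```

The side view puts the fingertips (crop 210,255) at about z=0.061 with the TCP at 0.051. The tips are really about 10 mm behind the reported TCP, so I'll descend in stages and verify.

Request:
servo_tool:
  motion:
    - [[0,0,10,0,0,0],[0,1,10,0,0,0],[0,0,5,0,0,0],[0,0,5,0,0,0],[0,0,0,0,0,0]]

```text
time: 10.9
ee_pos: [0.6485, -0.1663, 0.0196]
tcp_rot: [-179.9, -0.3, 89.0]
wrist_force: [0.1, -0.2, -0.1]
opening: 0.0497
```

```bash
python3 look2.py pics/s12.png
```

```text
t 11.0 pos [ 0.649  -0.1665  0.0207] d [-0.5 -0.5 29.3] rv [-0.    -0.004 -0.001] F [-0.1  0.  -0.1] op 0.05
```

View pics/s12.png

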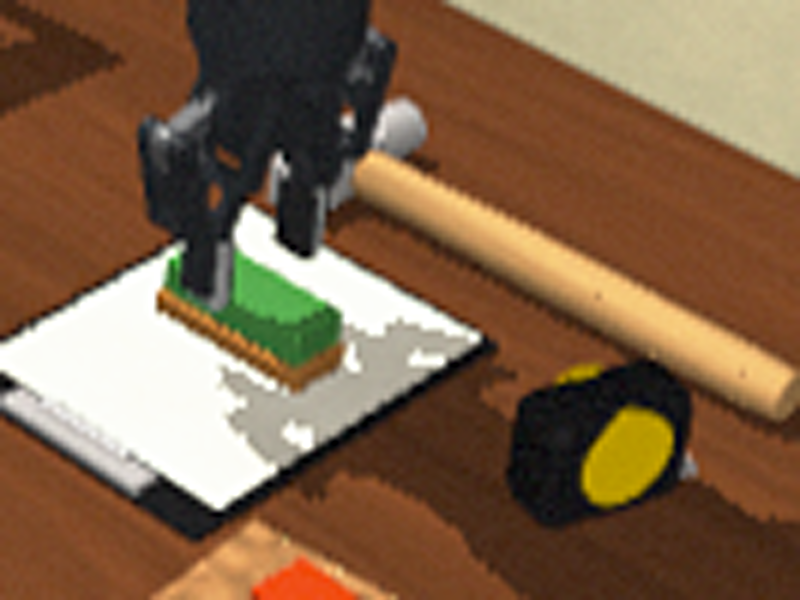

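Request:
servo_tool:
  motion:
    - [[0,0,5,0,0,0],[0,0,5,0,0,0],[0,0,0,0,0,0]]

```text
time: 11.3
ee_pos: [0.6485, -0.1663, 0.0096]
tcp_rot: [-179.9, -0.3, 89.0]
wrist_force: [0.3, 0.7, 0.9]
opening: 0.05
```

Request:
servo_tool:
  motion:
    - [[0,0,0,0,0,0],[0,0,0,0,0,0],[0,0,0,0,0,0],[0,0,0,0,0,0]]
  gripper: 10
  newtons: 50

```text
time: 11.7
ee_pos: [0.6491, -0.1665, 0.0109]
tcp_rot: [180.0, -0.2, 89.0]
wrist_force: [-0.1, 0.7, 2.6]
opening: 0.0286
```

```bash
python3 look2.py pics/s13.png
```

```text
t 11.8 pos [ 0.6491 -0.1665  0.0109] d [-0.6 -0.5 39.1] rv [ 0.    -0.004 -0.001] F [-0.7  1.3  2.3] op 0.0288
```

View pics/s13.png

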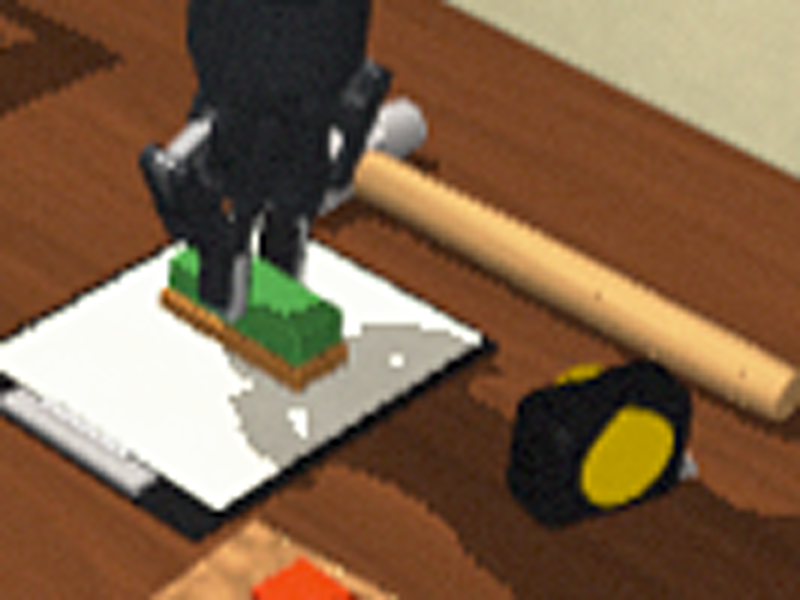

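The opening reads 29 mm, which fits the 30 mm green block, and the fingers sit just above the wooden base. Lifting.

Request:
servo_tool:
  motion:
    - [[0,0,-5,0,0,0],[0,0,-20,0,0,0],[0,0,-35,0,0,0],[0,0,-40,0,0,0],[0,0,-40,0,0,0]]

```text
time: 12.3
ee_pos: [0.6484, -0.1669, 0.1517]
tcp_rot: [-179.9, -0.3, 89.0]
wrist_force: [0.8, -0.2, -1.8]
opening: 0.0284
```

```bash
python3 look2.py pics/s14.png
python3 - <<'E'
from workcell import bot
import cv2
T=bot.camera("top");cv2.imwrite("pics/s14t.png",cv2.resize(T["color"][140:260,300:460,::-1],(800,600),interpolation=2))
E
```

```text
t 12.4 pos [ 0.6508 -0.1676  0.1574] d [  -2.3    0.6 -107.4] rv [ 0.008 -0.002 -0.001] F [ 0.5  0.1 -1.3] op 0.0285
```

View pics/s14.png

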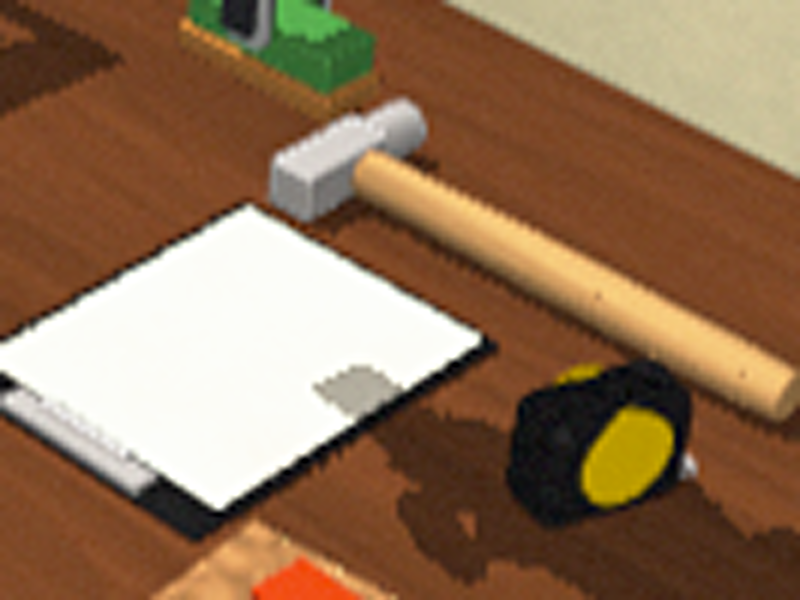

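View pics/s14t.png

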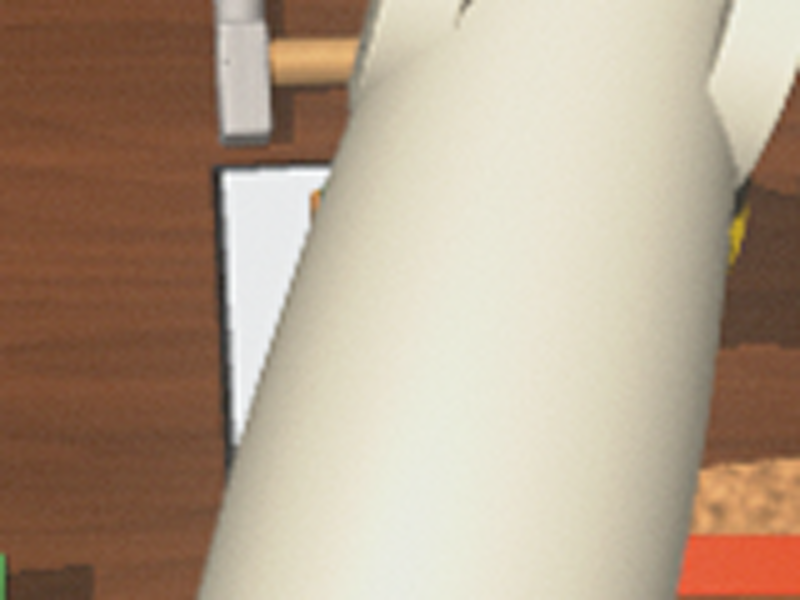

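Run:
```python
from h import *
plan([.4696,.070,.13],86.5,0,12)
```

```text
t 12.45 pos [ 0.6502 -0.1673  0.154 ] d [-180.6  237.3  -24. ] rv [ 0.005 -0.003  0.043] F [ 0.5  0.6 -2.3] op 0.0284
[np.float64(19.5), np.float64(-15.4), np.float64(2.0)] [np.float64(0.0), np.float64(-0.0), np.float64(0.004)]
[np.float64(19.4), np.float64(-15.5), np.float64(2.0)] [np.float64(0.0), np.float64(-0.0), np.float64(0.004)]
[np.float64(19.4), np.float64(-15.6), np.float64(2.0)] [np.float64(0.0), np.float64(-0.0), np.float64(0.004)]
[np.float64(19.3), np.float64(-15.6), np.float64(2.0)] [np.float64(0.0), np.float64(-0.0), np.float64(0.004)]
[np.float64(19.3), np.float64(-15.7), np.float64(2.0)] [np.float64(0.0), np.float64(-0.0), np.float64(0.004)]
[np.float64(19.2), np.float64(-15.8), np.float64(2.0)] [np.float64(0.0), np.float64(-0.0), np.float64(0.004)]
[np.float64(19.2), np.float64(-15.8), np.float64(2.0)] [np.float64(0.0), np.float64(-0.0), np.float64(0.004)]
[np.float64(19.1), np.float64(-15.9), np.float64(2.0)] [np.float64(0.0), np.float64(-0.0), np.float64(0.004)]
[np.float64(19.1), np.float64(-16.0), np.float64(2.0)] [np.float64(0.0), np.float64(-0.0), np.float64(0.004)]
[np.float64(19.0), np.float64(-16.0), np.float64(2.0)] [np.float64(0.0), np.float64(-0.0), np.float64(0.004)]
[np.float64(18.9), np.float64(-16.1), np.float64(2.0)] [np.float64(0.0), np.float64(-0.0), np.float64(0.004)]
[np.float64(18.9), np.float64(-16.2), np.float64(2.0)] [np.float64(0.0), np.float64(-0.0), np.float64(0.004)]
```

Request:
servo_tool:
  motion:
    - [[19,-15,2,0,0,0.004],[19,-16,2,0,0,0.004],[19,-16,2,0,0,0.004],[19,-16,2,0,0,0.004],[19,-16,2,0,0,0.004]]

```text
time: 12.95
ee_pos: [0.5709, -0.0691, 0.1388]
tcp_rot: [-179.8, -0.3, 87.8]
wrist_force: [0.3, 0.2, -2.5]
opening: 0.0285
```

Request:
servo_tool:
  motion:
    - [[19,-16,2,0,0,0.004],[19,-16,2,0,0,0.004],[19,-16,2,0,0,0.004],[19,-16,2,0,0,0.004],[19,-16,2,0,0,0.004]]

```text
time: 13.45
ee_pos: [0.4953, 0.0293, 0.1295]
tcp_rot: [-179.8, -0.2, 86.7]
wrist_force: [0.7, 0.9, -3.2]
opening: 0.0281
```

Request:
servo_tool:
  motion:
    - [[19,-16,2,0,0,0.004],[15,-15,2,0,0,0],[0,0,0,0,0,0],[0,0,0,0,0,0]]

```text
time: 13.85
ee_pos: [0.4675, 0.0645, 0.1265]
tcp_rot: [-179.9, -0.2, 86.5]
wrist_force: [-0.2, 0.5, -2.2]
opening: 0.0281
```

```bash
cat > look3.py <<'E'
from sb import *
from workcell import bot
import sys
S=bot.camera("side");T=bot.camera("top")
pickle.dump(S,open("side3.pkl","wb"));pickle.dump(T,open("top3.pkl","wb"))
o=np.hstack([cv2.resize(S["color"][190:310,230:310,::-1],(400,600),interpolation=2),cv2.resize(T["color"][220:340,230:310,::-1],(400,600),interpolation=2)])
cv2.imwrite(sys.argv[1],o)
plan([.4696,.0729,.0287],86.5,0,0)
E
python3 look3.py pics/s15.png
```

```text
t 13.95 pos [0.4681 0.0641 0.1269] d [  1.5   8.8 -98.2] rv [-0.001 -0.004 -0.001] F [-0.5  0.4 -1.6] op 0.0285
```

View pics/s15.png

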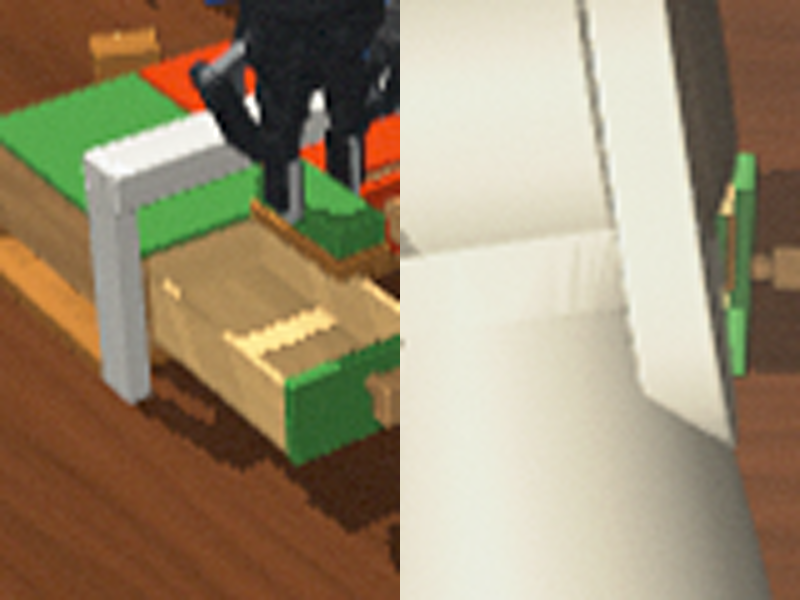

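Run:
```python
from sb import *
S=ld("side3");o=(230,190)
im=cv2.resize(S["color"][190:310,230:330,::-1],(600,720),interpolation=2)
box(im,S,o,6,(.4681,.0641,.135),86.5,(.084,.034,.030))
box(im,S,o,6,(.4718,.1078,.042),86.5,(.168,.086,.040),(255,0,255))
box(im,S,o,6,(.4696,.0729,.037),86.5,(.084,.034,.030),(0,0,0))
cv2.imwrite("pics/s16.png",im[:600])
```

```text
(no output)
```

View pics/s16.png

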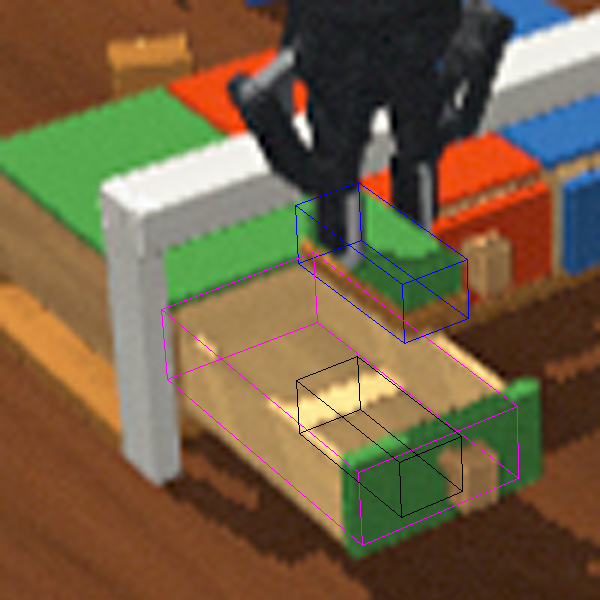

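The models of the hollow, the held stone and the target all agree with the picture. Descending.

Request:
servo_tool:
  motion:
    - [[9,1,10,0,0.004,0],[0,0,20,0,0,0],[0,0,20,0,0,0],[0,0,20,0,0,0],[0,0,5,0,0,0]]

```text
time: 14.45
ee_pos: [0.4684, 0.0738, 0.0496]
tcp_rot: [-179.8, -0.4, 86.4]
wrist_force: [-0.7, -1.0, -2.6]
opening: 0.0285
```

```bash
python3 look3.py pics/s17.png
```

```text
t 14.55 pos [0.4691 0.0739 0.0516] d [  0.5  -1.  -22.9] rv [-0.002 -0.008 -0.001] F [-0.6  0.4 -1.9] op 0.0284
```

View pics/s17.png

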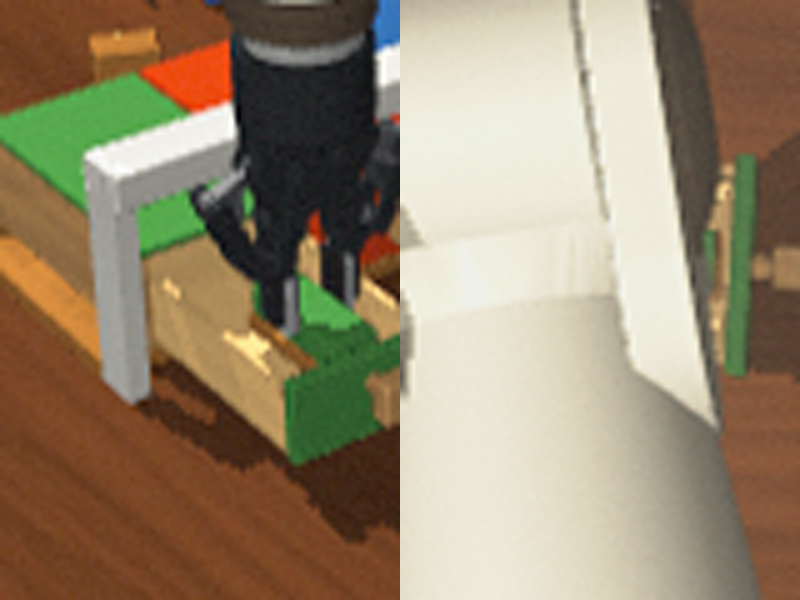

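Request:
servo_tool:
  motion:
    - [[0,0,6,0,-0.008,0],[0,0,6,0,0,0],[0,0,4,0,0,0],[0,0,2,0,0,0],[0,0,0,0,0,0]]

```text
time: 15.05
ee_pos: [0.4694, 0.074, 0.0344]
tcp_rot: [-180.0, -0.0, 86.4]
wrist_force: [-1.5, -0.0, -1.8]
opening: 0.0284
```

Request:
servo_tool:
  motion:
    - [[0,0,1,0,0,0],[0,0,1,0,0,0],[0,0,0,0,0,0]]

```text
time: 15.35
ee_pos: [0.4696, 0.074, 0.0326]
tcp_rot: [-180.0, -0.0, 86.4]
wrist_force: [-0.4, -0.0, -2.2]
opening: 0.0281
```

Request:
servo_tool:
  motion:
    - [[0,0,1,0,0,0],[0,0,1,0,0,0],[0,0,0,0,0,0]]

```text
time: 15.65
ee_pos: [0.4695, 0.074, 0.0305]
tcp_rot: [-180.0, -0.0, 86.4]
wrist_force: [0.5, -1.0, -2.0]
opening: 0.0284
```

Request:
servo_tool:
  motion:
    - [[0,0,1,0,0,0],[0,0,1,0,0,0],[0,0,0,0,0,0]]

```text
time: 15.95
ee_pos: [0.4697, 0.074, 0.0289]
tcp_rot: [-180.0, -0.0, 86.4]
wrist_force: [-1.0, -0.7, 0.5]
opening: 0.0286
```

Request:
servo_tool:
  motion:
    - [[0,0,1,0,0,0],[0,0,0,0,0,0]]

```text
time: 16.15
ee_pos: [0.4697, 0.074, 0.0288]
tcp_rot: [180.0, -0.0, 86.4]
wrist_force: [-5.3, -1.3, 10.1]
opening: 0.0286
```

The upward force shows contact at TCP z=0.0288, where I expected the floor. Releasing gently, then straight up.

Request:
servo_tool:
  motion:
    - [[0,0,0,0,0,0],[0,0,0,0,0,0],[0,0,0,0,0,0]]
  gripper: 42

```text
time: 16.45
ee_pos: [0.4697, 0.0741, 0.0276]
tcp_rot: [-180.0, -0.0, 86.4]
wrist_force: [-0.6, -0.8, -0.1]
opening: 0.0418
```

Request:
servo_tool:
  motion:
    - [[0,0,-5,0,0,0],[0,0,-10,0,0,0],[0,0,-25,0,0,0],[0,0,-35,0,0,0],[0,0,-35,0,0,0]]

```text
time: 16.95
ee_pos: [0.4694, 0.074, 0.1395]
tcp_rot: [-180.0, -0.0, 86.4]
wrist_force: [1.3, 0.2, -0.4]
opening: 0.0422
```

```bash
python3 look3.py pics/s18.png;python3 - <<'E'
from sb import *
S=ld("side3");o=(230,190)
im=cv2.resize(S["color"][190:310,230:330,::-1],(600,720),interpolation=2)
box(im,S,o,6,(.4697,.0745,.037),86.5,(.084,.034,.030),(255,255,255))
cv2.imwrite("pics/s19.png",im[:600])
plan([.464,-.10,.15],86.5,45,8)
E
```

```text
t 17.05 pos [0.4717 0.0744 0.1433] d [  -2.1   -1.5 -114.6] rv [ 0.007 -0.002 -0.001] F [ 0.2 -0.3  0.3] op 0.0417
t 17.05 pos [0.4717 0.0744 0.1433] d [  -7.7 -174.4    6.7] rv [0.007 0.784 0.002] F [ 0.2 -0.3  0.3] op 0.0417
[np.float64(-21.8), np.float64(0.4), np.float64(-0.9)] [np.float64(0.001), np.float64(0.098), np.float64(0.0)]
[np.float64(-21.6), np.float64(0.4), np.float64(-3.0)] [np.float64(0.001), np.float64(0.098), np.float64(0.0)]
[np.float64(-21.2), np.float64(0.4), np.float64(-5.1)] [np.float64(0.001), np.float64(0.098), np.float64(0.0)]
[np.float64(-20.6), np.float64(0.4), np.float64(-7.2)] [np.float64(0.001), np.float64(0.098), np.float64(0.0)]
[np.float64(-19.8), np.float64(0.4), np.float64(-9.1)] [np.float64(0.001), np.float64(0.098), np.float64(0.0)]
[np.float64(-18.8), np.float64(0.4), np.float64(-11.0)] [np.float64(0.001), np.float64(0.098), np.float64(0.0)]
[np.float64(-17.7), np.float64(0.4), np.float64(-12.8)] [np.float64(0.001), np.float64(0.098), np.float64(0.0)]
[np.float64(-16.3), np.float64(0.4), np.float64(-14.5)] [np.float64(0.001), np.float64(0.098), np.float64(0.0)]
```

View pics/s19.png

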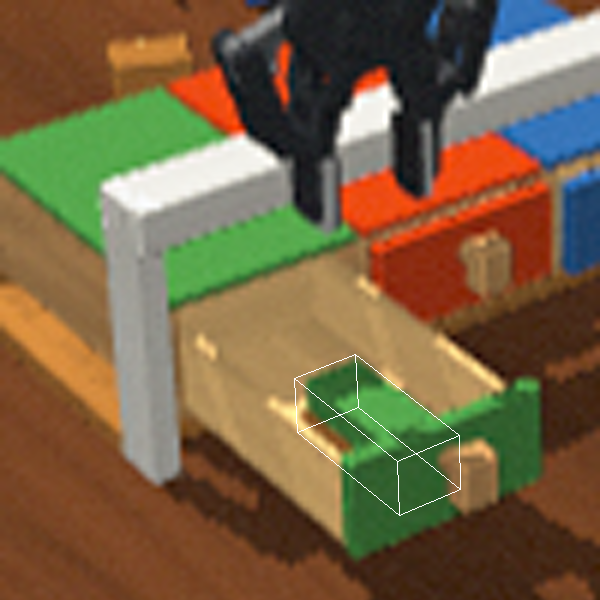

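The stone lies flat in the drawer; the model box fits at crop (375,435). Next I re-grip the pull to shut the drawer.

Request:
servo_tool:
  motion:
    - [[-22,0,-1,0,0.098,0],[-22,0,-3,0,0.098,0],[-21,0,-5,0,0.098,0],[-21,0,-7,0,0.098,0],[-20,0,-9,0,0.098,0]]

```text
time: 17.55
ee_pos: [0.4629, -0.0365, 0.1426]
tcp_rot: [179.8, -28.3, 86.5]
wrist_force: [0.5, 0.3, -0.7]
opening: 0.0418
```

Request:
servo_tool:
  motion:
    - [[-19,0,-11,0,0.098,0],[-18,0,-13,0,0.098,0],[-16,0,-14,0,0.098,0],[0,0,0,0,0,0]]

```text
time: 17.95
ee_pos: [0.4581, -0.1036, 0.1403]
tcp_rot: [-179.5, -45.3, 85.8]
wrist_force: [0.5, 0.4, -1.8]
opening: 0.0423
```

```bash
python3 look3.py pics/s20.png;python3 - <<'E'
from h import *
plan([.4645,.004,.0457],86.5,45,1)
E
```

```text
t 18.05 pos [ 0.4587 -0.1015  0.1428] d [  10.9  174.4 -114.1] rv [-0.001 -0.784 -0.004] F [ 0.7  0.9 -0.3] op 0.0421
t 18.05 pos [ 0.4587 -0.1015  0.1428] d [  5.8 105.5 -97.1] rv [ 0.     0.001 -0.004] F [ 0.7  0.9 -0.3] op 0.0421
[np.float64(6.2), np.float64(-0.7), np.float64(143.4)] [np.float64(0.0), np.float64(0.001), np.float64(-0.004)]
```

View pics/s20.png

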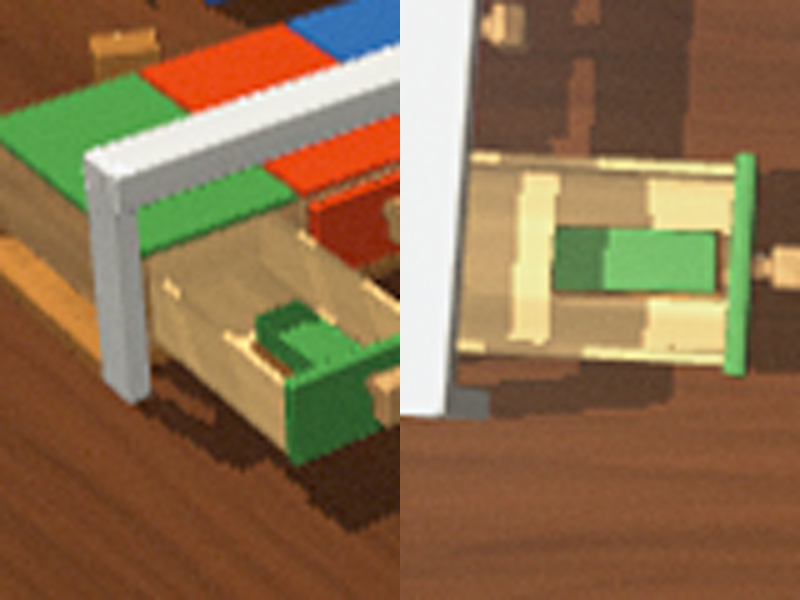

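Request:
servo_tool:
  motion:
    - [[3,-1,30,0,0,-0.004],[3,0,30,0,0,0],[0,0,30,0,0,0],[0,0,25,0,0,0],[0,0,15,0,0,0]]

```text
time: 18.55
ee_pos: [0.4633, -0.0024, 0.0562]
tcp_rot: [179.7, -44.8, 87.0]
wrist_force: [-0.9, -1.0, 0.7]
opening: 0.0418
```

Request:
servo_tool:
  motion:
    - [[0,0,6,0,0,0],[0,0,6,0,0,0],[0,0,0,0,0,0]]

```text
time: 18.85
ee_pos: [0.4643, 0.0041, 0.0481]
tcp_rot: [179.7, -44.9, 86.9]
wrist_force: [-0.1, -0.4, 1.0]
opening: 0.0417
```

Request:
servo_tool:
  motion:
    - [[0,0,0,0,0,0],[0,0,0,0,0,0],[0,0,0,0,0,0]]
  gripper: 8
  newtons: 60

```text
time: 19.15
ee_pos: [0.4646, 0.0032, 0.0483]
tcp_rot: [179.7, -44.9, 86.7]
wrist_force: [-0.9, -1.6, 5.6]
opening: 0.0179
```

Request:
servo_tool:
  motion:
    - [[4,0,4,0,0,0],[10,0,10,0,0,0],[10,0,10,0,0,0],[10,0,10,0,0,0],[10,0,10,0,0,0]]

```text
time: 19.65
ee_pos: [0.4686, 0.0657, 0.0483]
tcp_rot: [179.7, -44.9, 86.8]
wrist_force: [0.2, -2.7, 5.1]
opening: 0.0177
```

Request:
servo_tool:
  motion:
    - [[10,0,10,0,0,0],[10,0,10,0,0,0],[8,0,8,0,0,0],[6,0,6,0,0,0],[4,0,4,0,0,0]]

```text
time: 20.15
ee_pos: [0.472, 0.1195, 0.0483]
tcp_rot: [179.6, -44.9, 86.8]
wrist_force: [1.9, -3.3, 5.6]
opening: 0.0175
```

```bash
python3 look3.py pics/s21.png
```

```text
t 20.25 pos [0.4719 0.1197 0.0483] d [ -2.3 -46.8 -19.6] rv [ 0.004 -0.785  0.004] F [4.7 2.1 3.9] op 0.0174
```

View pics/s21.png

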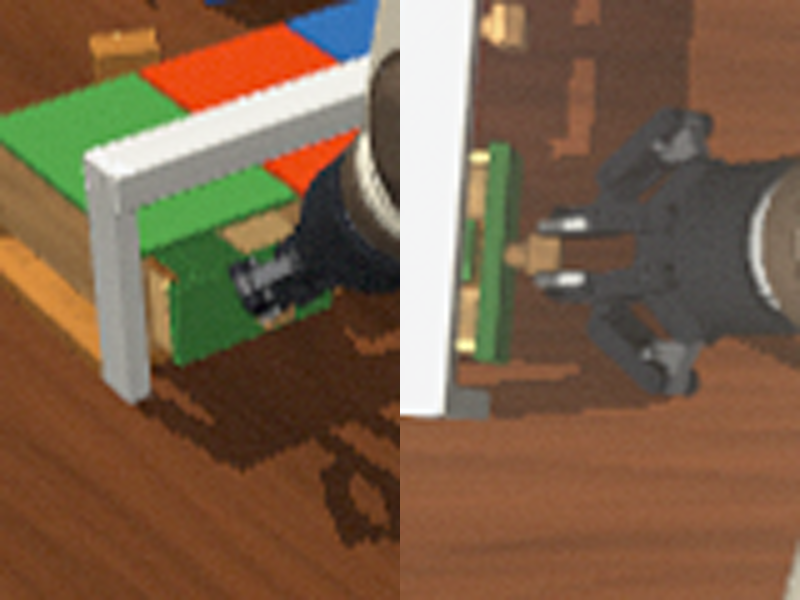

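About 25 mm remain and the body is well clear of the bar. Continuing slowly to shut.

Request:
servo_tool:
  motion:
    - [[4,0,4,0,0,0],[4,0,4,0,0,0],[3,0,3,0,0,0],[2,0,2,0,0,0]]

```text
time: 20.65
ee_pos: [0.4731, 0.1374, 0.0483]
tcp_rot: [179.6, -45.0, 86.8]
wrist_force: [2.3, -1.6, 7.0]
opening: 0.0177
```

Request:
servo_tool:
  motion:
    - [[1,0,1,0,0,0],[1,0,1,0,0,0],[1,0,1,0,0,0]]

```text
time: 20.95
ee_pos: [0.4733, 0.1415, 0.0483]
tcp_rot: [179.6, -45.0, 86.8]
wrist_force: [2.8, -1.4, 7.3]
opening: 0.0178
```

Request:
servo_tool:
  motion:
    - [[1,0,1,0,0,0],[1,0,1,0,0,0]]

```text
time: 21.15
ee_pos: [0.4735, 0.1442, 0.0483]
tcp_rot: [179.6, -45.0, 86.8]
wrist_force: [1.7, -1.9, 7.2]
opening: 0.0174
```

Request:
servo_tool:
  motion:
    - [[1,0,1,0,0,0],[1,0,1,0,0,0]]

```text
time: 21.35
ee_pos: [0.4737, 0.145, 0.0481]
tcp_rot: [179.7, -44.7, 86.7]
wrist_force: [-11.5, -38.8, 22.8]
opening: 0.0175
```

Request:
servo_tool:
  motion:
    - [[1,0,1,0,0,0],[0.5,0,0.5,0,0,0]]

```text
time: 21.55
ee_pos: [0.4738, 0.1451, 0.0481]
tcp_rot: [179.7, -44.5, 86.5]
wrist_force: [-17.7, -55.1, 29.1]
opening: 0.0172
```

It reached a firm stop 142 mm in (55 N), as expected. Relaxing the push, releasing and retreating along the tool axis.

Request:
servo_tool:
  motion:
    - [[-1,0,-1,0,0,0],[0,0,0,0,0,0]]

```text
time: 21.75
ee_pos: [0.4737, 0.145, 0.0481]
tcp_rot: [179.7, -44.7, 86.6]
wrist_force: [-10.3, -35.0, 20.2]
opening: 0.0172
```

Request:
servo_tool:
  motion:
    - [[0,0,0,0,0,0],[0,0,0,0,0,0],[0,0,0,0,0,0]]
  gripper: 40

```text
time: 22.05
ee_pos: [0.4725, 0.1481, 0.0469]
tcp_rot: [179.9, -44.9, 86.7]
wrist_force: [0.7, 0.2, 0.4]
opening: 0.0403
```

Request:
servo_tool:
  motion:
    - [[0,0,-8,0,0,0],[0,0,-20,0,0,0],[0,0,-30,0,0,0],[0,0,-35,0,0,0],[0,0,-35,0,0,0]]

```text
time: 22.55
ee_pos: [0.4667, 0.0573, 0.1392]
tcp_rot: [179.8, -44.9, 86.8]
wrist_force: [1.5, 0.6, -0.7]
opening: 0.04
```

Request:
servo_tool:
  motion:
    - [[0,0,-30,0,0,0],[0,0,-20,0,0,0],[0,0,0,0,0,0],[0,0,0,0,0,0]]

```text
time: 22.95
ee_pos: [0.4651, 0.0227, 0.173]
tcp_rot: [179.8, -44.9, 86.7]
wrist_force: [-0.1, -0.2, -0.2]
opening: 0.04
```

```bash
python3 look3.py pics/s22.png
python3 - <<'E'
from h import *
from workcell import bot
T=ld("top3");S=ld("side3")
cv2.imwrite("pics/s23.png",T["color"][:,:,::-1]);cv2.imwrite("pics/s24.png",S["color"][:,:,::-1])
E
```

```text
t 23.05 pos [0.4646 0.0235 0.1726] d [   5.    49.4 -143.9] rv [ 0.    -0.785  0.003] F [ 0.9  0.2 -1.2] op 0.0396
```

View pics/s22.png

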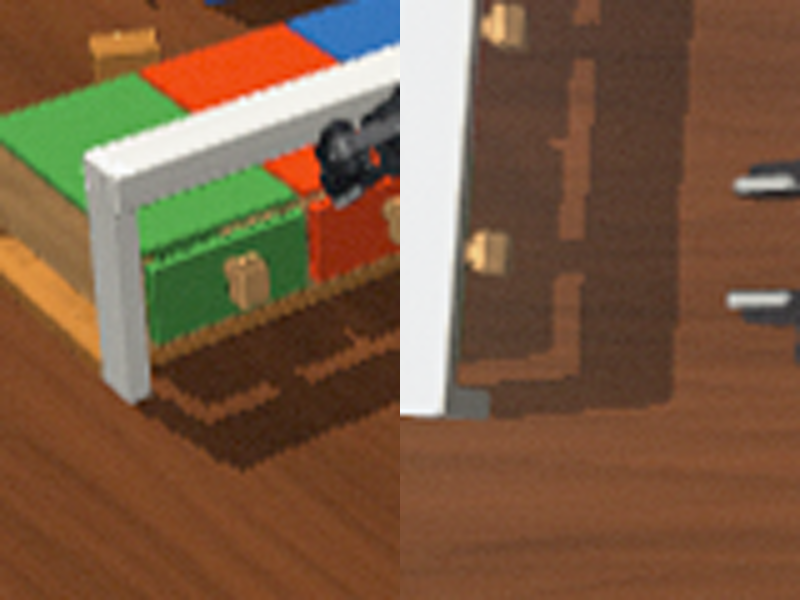

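View pics/s23.png

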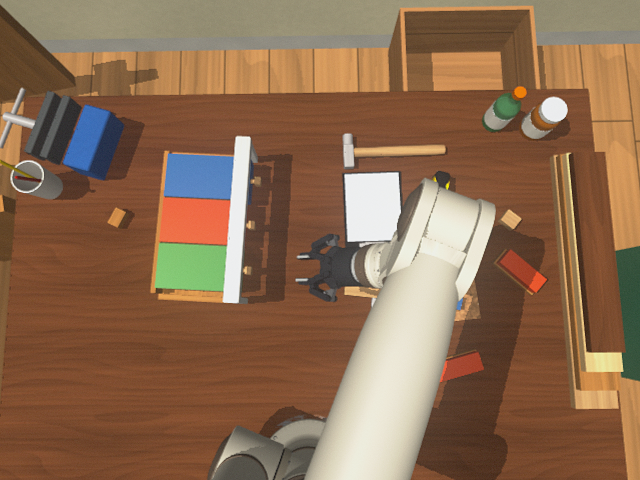

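The green drawer is shut. Its pull, at (247,270) in the top view, now sits slightly further in than at the start. The red and blue pulls are unchanged and the tool is clear, so I'm handing in.

```bash
python3 -c "
from workcell import bot
print(bot.job_done(), bot.get_obs()['time'])"
```

```text
the job is handed in; nothing more can be done
the job is handed in; nothing more can be done
```

The green stone from the clipboard now lies in the green drawer, which is shut. I handed the job in at about 23 s; no verdict was reported.

**What I did**
- I gripped the green drawer's pull with the tool leaning back and drew it about 136 mm to its stop, where the force rose to 53 N.
- I lifted the stone off the clipboard, lowered it until I felt the floor at the expected height, and released it there. I then pushed the drawer in 142 mm to a firm stop at about 55 N, at no more than roughly 0.15 m/s.

**Last checks**
- **Before closing:** both cameras showed the stone flat and centred near the front of the drawer, clear of the walls.
- **After closing:** the green front was flush, the red and blue pulls had not visibly moved, and the tool was clear with forces near zero.

**What disagreed or wasn't checked**
- **Fingertips:** both camera views put the tips about 10 mm behind the reported TCP, not 19 mm ahead as described. I therefore approached in small steps, judging by the cameras and force, and both grasps held.
- **Stones on the mat and some bystanders:** in the last top view the arm hid most of the mat, the square and part of the tape measure, so I did not re-measure those or the two stones. The tool never went near the mat, and no unexpected forces showed up.

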